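# Book in a batch of steel samples

### The arm

A 6-joint arm with a two-finger parallel gripper is mounted at the origin on the work surface. World frame = base frame: x ahead of the robot, y to its left, z up, the work surface at z = 0. Lengths are in m, angles in degrees, forces in N, time in s.
With the tool pointing down it reaches from about 0.35 to 0.725 m from the base axis. Payload 6 kg.
Tool frame: the origin (TCP) lies midway between the tips of the shut fingers; the grasp point (between the pads) lies 19 mm behind it; x points along the fingers, z is the direction in which the jaws open and shut, and the axes are right-handed (so a half turn about x gives the same grasp; the last joint's range is limited). The gripper opens to 85 mm and grips with 20 to 120 N. Pads are 22 mm wide; open, the fingers measure 114 mm over their backs; the gripper's body (76 mm by 85 mm) begins 54 mm behind the grasp point. The pads swing forward as they close: fully open they stand 13 mm farther back than shut.
Start: joints at [19.12, 2.303, 4.859, 0, -92.561, -19.12], TCP at [0.6, 0, 0.231] pointing down, gripper open.
Joint ranges: [-146.85, 146.85], [-73.84, 115.35], [-62.03, 85.46], [-188.31, 113.3], [-161.28, -10.13], [-171.36, 171.36]. Speed limits (degrees/s): [147.25, 147.25, 172.46, 180, 180, 180].

### API

Orientations are given as a 3x3 rotation matrix whose columns are the frame's x, y, z axes.
In Python, from cell import arm gives the robot as it stands. The module is installed in compiled form; this text tells all that it offers.
- The arm moves only by the tool step_arm, never from a script. Its argument "moves" is a list of rows, each an object of numbers: "dx", "dy", "dz": the shift along the tool's x, y, z as a fraction of full scale; "ax", "ay", "az": the turn, a rotation vector about the tool's x, y, z as a fraction of full scale; "jaw": the closure, from 0 (fully open) to 1 (shut). In form: [{"dx": .., "dy": .., "dz": .., "ax": .., "ay": .., "az": .., "jaw": ..}, ...]. A call has 1 to 5 rows; each row is the pose to reach, as a shift and turn from the pose measured when the call began, along the tool's axes at that moment, turning the shorter way round; what a row does not reach only later rows make up. Full scale, the value 1, is 10 cm for a shift and pi rad for a turn. A row lasts 1/12 s, in which the tool goes at most 41.7 mm and 7.16 degrees, less where a joint would pass 70% of its speed; a pose out of reach is approached as far as the arm can. A call with a number of a shift or a turn outside -1 to 1 is refused whole. A call with a gripper value outside its range is refused whole. The fingers move at their own pace and stop on an object; "squeeze" is the grip in N (left out, the last holds). Time passes only in rows, so rows that repeat a pose let the fingers close. It gives the time, the measured TCP pose, the force and the opening at its end, in the units of the state.
- arm.get_obs(): the state, without advancing time (a new reading comes with each control period).
- arm.read_camera(name): name is "scene" or "side" or "wrist"; returns a dict with "frame" (480x640x3 uint8, red, green, blue), "range_z" (480x640 float32, m along the optical axis (not along the pixel's ray), 0 where there is no reading), "camera_matrix" (3x3 intrinsics, pixels), "R" (3x3) and "t" (3): a world point X has camera coordinates R X + t. Camera axes: x right, y down, z forward; pixel columns grow to the right and rows downward; lengths in m; the calibration is good to about 2 mm. The wrist camera is an equidistant fisheye: a pixel r from the principal point sees the ray r / f radians off the axis. A picture is of the moment at which its call begins.
- arm.finish_job(): hands the job in, once; it reports no verdict.
The state is a dict: "clock": time; "q": joint angles; "qvel": joint speeds; "joint_torque": joint torques, N m; "tcp_pos": TCP position; "tcp_rot": TCP orientation; "contact_force": force on the tool from outside, world axes, zero at the start; "moment": the same for the moment, N m; "finger_gap": opening from 0.0 (shut) to 1.0 (fully open).
Only numpy, scipy, OpenCV 4.12 (cv2) and the standard library are available. Lean on these libraries where they do the work, as an engineer would, in place of code of your own. Each camera call takes 0.05 s, during which the arm holds its last target.

### The job

Book in the batch of lollipop-shaped steel samples for the spectrometer: first turn the purge collar to 6; only then lay every sample flat on the floor of the grey tray, none on top of another, and press the tally counter's lever once for each sample in the batch, so that its wheel, now at 0, shows their number. When all are laid and counted, turn the collar back to 1; leave the lever up, and do not shift the carton or the bright steel block.

Things in the scene. Friction and masses are not known exactly. Their poses are not given: they have to be found in the camera images.
- counter: Desk tally counter fixed to the bench: grey housing 90 x 50 mm, top at 80 mm, on a dark base plate 112 x 76 x 8 mm; origin at the underside's centre. A window in the top shows one figure of the wheel. Its lever reaches out of the front, to -x of its frame.
- lever_pad (a point): Centre of the upper face of the lever's thumb pad, an aluminium plate 34 mm (x) by 70 mm (y) by 5 mm, 80 mm to -x of the counter's origin, 55 mm above the bench when up. The point moves with the lever: its axes are the counter's, tilted with the lever. There is nothing above it.
- tally_lever (a joint): Lever angle in rad: 0 up (sprung back there), 0.26 fully down, when the pad's centre has gone down 30 mm to 25 mm above the bench. The pad turns about a pivot 115 mm to +x of it, 50 mm above the bench. Pressing at the pad's middle takes 2 to 6 N; the stop at 0.26 is rigid. A press past about 0.18 clicks the wheel on by one figure, once; the lever must come back up to below 0.03 before the next press counts.
- tally_wheel (a joint): Number wheel behind the window, in rad: 0 shows figure 0, and each full press of the lever adds 0.628 (one figure). It clicks into place and never runs back, so a press too many cannot be undone. Starts at 0.
- selector: Purge selector fixed to the bench: aluminium block 104 x 104 x 30 mm with a black dial face on top, origin at the underside's centre. White figures 0 to 8 stand around the collar on the dial, 0.4 rad apart, growing clockwise seen from above; figure 4 lies to -x of the frame, figure 6 is 0.8 rad clockwise from it.
- collar_grip (a point): Point on the collar's upright axis, 60 mm above the bench. The collar is a ribbed dark steel cylinder of 46 mm diameter from 34 to 80 mm above the bench, gripped from above across its diameter, with a white index line on its top and down its side. The point turns with the collar.
- collar (a joint): Collar angle in rad, growing clockwise seen from above: 0.4 x the figure that the white line points at (6 is 2.4, 1 is 0.4), stops at 0 and 3.2. It clicks from figure to figure (about 0.1 N m), settling within about 0.03 rad of one when let go. Starts somewhere from 0 to 1.0, settled at 0, 1, 2 or 3.
- tray: Grey open tray fixed to the bench, outer 140 mm (x) by 244 mm (y), walls 5 mm thick and 22 mm high, origin at the underside's centre.
- tray_floor (a point): Centre of the tray's inner floor, 5 mm above the bench; the floor is 130 mm (x) by 234 mm (y). Axes as the tray's.
- sample1: A steel lollipop sample (present or absent): a flat dark disc of 36 mm diameter with a straight square stem 12 x 12 mm, all 12 mm thick and 90 mm long, 0.10 to 0.21 kg. Origin on the stem, at mid thickness (6 mm above what it lies on flat), 30 mm from the disc's centre; +x runs along the stem to its free end, 42 mm from the origin; the disc's centre lies at x = -30 mm. The centre of mass is at about x = -20 mm. z is normal to the disc; either face may lie up.
- sample2: A steel lollipop sample like sample1 (present or absent), the same size and axes.
- sample3: A steel lollipop sample like sample1 (present or absent), the same size and axes.
- sample4: A steel lollipop sample like sample1 (present or absent), the same size and axes.
- sample5: A steel lollipop sample like sample1 (present or absent), the same size and axes.
- standard: Bystander: bright rectangular steel block 60 x 45 mm, 40 mm high, origin at the underside's centre. Not a sample; leave it alone.
- carton: Bystander: closed cardboard carton 80 x 62 mm, 55 mm high, origin at the underside's centre.

How it is judged:
By the outcome, as a careful person would: the job done as asked, in the order asked, and still so for the second after the job is handed in, with the robot touching nothing.
Of sample1, sample2, sample3, sample4, sample5 only 3 to 5 are there at a start; the rules pass over those that are not, and their reading is None.
At some moment in a run one of sample1, sample2, sample3, sample4, sample5 may be knocked a few centimetres aside while the robot is not near it.
Once in a run the grip may slacken for a moment while it holds something.
It also fails if it takes over 210 s, if anything falls off the work surface, if the arm or the gripper's body presses on something with over 40 N, if the wrist force passes 120 N, or if a joint passes its speed limit or range.

## Working session

There is one attempt and no reset: what is moved stays moved. The work goes in short steps, Python scripts to look and compute and a tool call to move; the robot and the scene stay as the last step left them, time stands still between calls to the robot, and variables do not carry over. Pictures are saved under pics/ and viewed, and the job is handed in when it is done.

Besides the shell and the picture viewer there is one more tool, called after "Call:" by a JSON object that holds its "op" and its "data", one argument or row to a line. step_arm: Moves the arm, as the interface text tells. Shift numbers are shares of 10 cm and turn numbers shares of pi rad, none past 1 either way. Its arguments: {"type":"object","properties":{"moves":{"type":"array","items":{"type":"object","properties":{"dx":{"type":"number","minimum":-1,"maximum":1},"dy":{"type":"number","minimum":-1,"maximum":1},"dz":{"type":"number","minimum":-1,"maximum":1},"ax":{"type":"number","minimum":-1,"maximum":1},"ay":{"type":"number","minimum":-1,"maximum":1},"az":{"type":"number","minimum":-1,"maximum":1},"jaw":{"type":"number"}}}},"squeeze":{"type":"number"}},"required":["moves"]}

```bash
mkdir -p pics; ls; cat > h.py <<'E'
import numpy as np, cv2
from cell import arm
def snap(n,tag):
    c=arm.read_camera(n); cv2.imwrite(f'pics/{tag}.png',c['frame'][:,:,::-1]); np.savez(f'pics/{tag}.npz',**c); return c
def pt(c,u,v,z=None):
    K=c['camera_matrix'];R=c['R'];t=c['t']
    d=np.array([(u-K[0,2])/K[0,0],(v-K[1,2])/K[1,1],1.])
    if z is None: 
        return R.T@(d*c['range_z'][int(v),int(u)]-t)
    o=-R.T@t; w=R.T@d
    return o+w*(z-o[2])/w[2]
def proj(c,X):
    p=c['R']@np.array(X)+c['t']; K=c['camera_matrix']; q=K@p; return q[:2]/q[2]
E
python3 - <<'E'
from h import *
for n in ['scene','side','wrist']:
    c=snap(n,n+'0'); print(n,c['camera_matrix'].round(1).tolist(),(-c['R'].T@c['t']).round(3),c['R'][2].round(2))
o=arm.get_obs()
for k,v in o.items(): print(k,np.round(v,3).tolist())
E
```

```text
pics
scene [[524.3, 0.0, 321.6], [0.0, 524.3, 235.7], [0.0, 0.0, 1.0]] [1.257 0.59  0.749] [-0.6  -0.54 -0.59]
side [[468.0, 0.0, 316.7], [0.0, 468.0, 236.4], [0.0, 0.0, 1.0]] [ 0.27  -0.761  0.574] [ 0.32  0.78 -0.54]
wrist [[371.6, 0.0, 321.8], [0.0, 371.6, 241.8], [0.0, 0.0, 1.0]] [ 0.601 -0.072  0.373] [-0.    0.29 -0.96]
clock 0.15
q [19.12, 2.332, 4.815, -0.019, -92.559, -19.119]
qvel [-0.071, -0.096, 0.159, 0.037, 0.103, 0.005]
joint_torque [-0.002, -36.861, 34.769, 6.936, -0.004, -0.0]
tcp_pos [0.6, 0.0, 0.23]
tcp_rot [[-0.001, 0.0, -1.0], [-0.0, -1.0, -0.0], [-1.0, 0.0, 0.001]]
contact_force [-0.031, 0.425, 0.396]
moment [-0.013, 0.019, -0.028]
finger_gap 0.997
```

View pics/scene0.png

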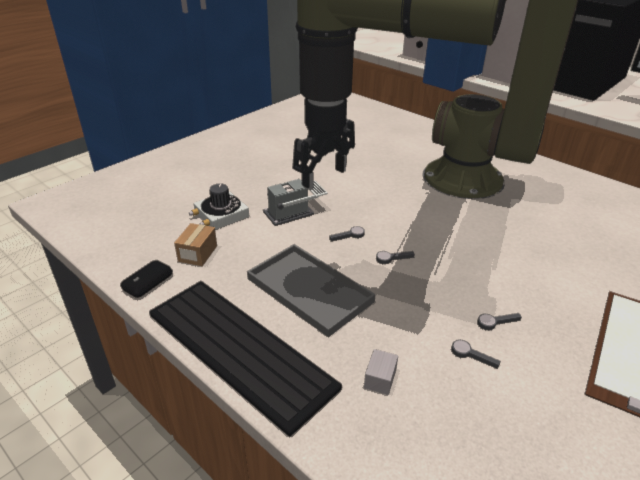

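View pics/side0.png

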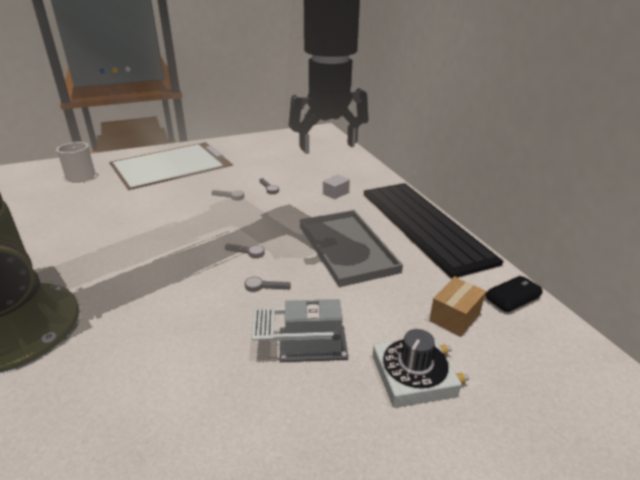

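View pics/wrist0.png

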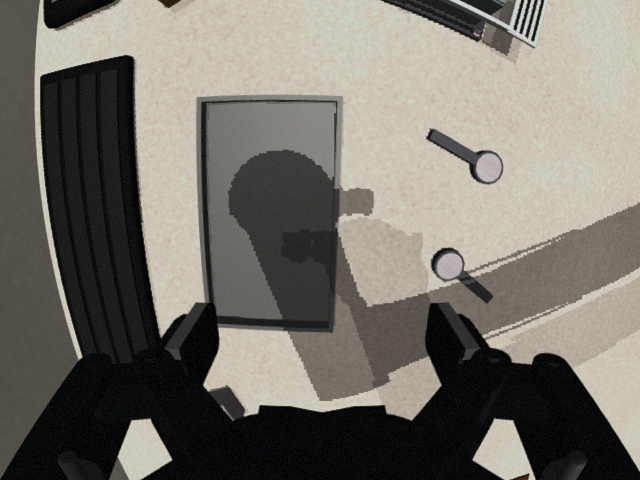

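Four samples are visible: scene (350,233), (395,256), (500,320) and (475,352). The same four appear in side. The selector is at scene (220,205) and the counter at (293,200). Next I'll zoom in and measure.

```bash
python3 - <<'E'
from h import *
s=np.load('pics/scene0.npz');d=np.load('pics/side0.npz')
a=cv2.resize(s['frame'][160:290,170:350,::-1],None,fx=4.4,fy=4.4,interpolation=cv2.INTER_CUBIC)
cv2.imwrite('pics/zs.png',a)
a=cv2.resize(d['frame'][270:410,240:480,::-1],None,fx=3.3,fy=3.3,interpolation=cv2.INTER_CUBIC)
cv2.imwrite('pics/zd.png',a)
for n,u,v in [('collar',219,188),('carton',197,240),('std',380,370),('ctr',293,193),('s',357,231),('s',383,256),('s',487,321),('s',461,348),('s',340,236),('s',408,255),('s',515,317),('s',492,361)]:
    print(n,pt(s,u,v).round(3))
print()
for n,u,v in [('collar',418,340),('s',271,188),('s',238,195),('s',256,250),('s',253,284),('s',263,181),('s',218,193),('s',232,247),('s',283,285),('pad',265,322),('ctr',310,311)]:
    print(n,pt(d,u,v).round(3))
E
```

```text
collar [ 0.601 -0.35   0.078]
carton [ 0.751 -0.242  0.053]
std [0.753 0.271 0.041]
ctr [ 0.483 -0.209  0.071]
s [ 0.433 -0.041  0.012]
s [0.467 0.064 0.011]
s [0.49  0.337 0.01 ]
s [0.587 0.336 0.01 ]
s [ 0.474 -0.06   0.009]
s [0.42  0.1   0.007]
s [0.441 0.372 0.009]
s [0.574 0.393 0.008]

collar [ 0.595 -0.355  0.08 ]
s [0.579 0.335 0.009]
s [0.487 0.325 0.01 ]
s [0.462 0.062 0.009]
s [ 0.424 -0.053  0.012]
s [0.571 0.382 0.011]
s [0.442 0.363 0.007]
s [0.416 0.089 0.011]
s [ 0.477 -0.078  0.012]
pad [ 0.404 -0.209  0.054]
ctr [ 0.473 -0.233  0.075]
```

View pics/zs.png

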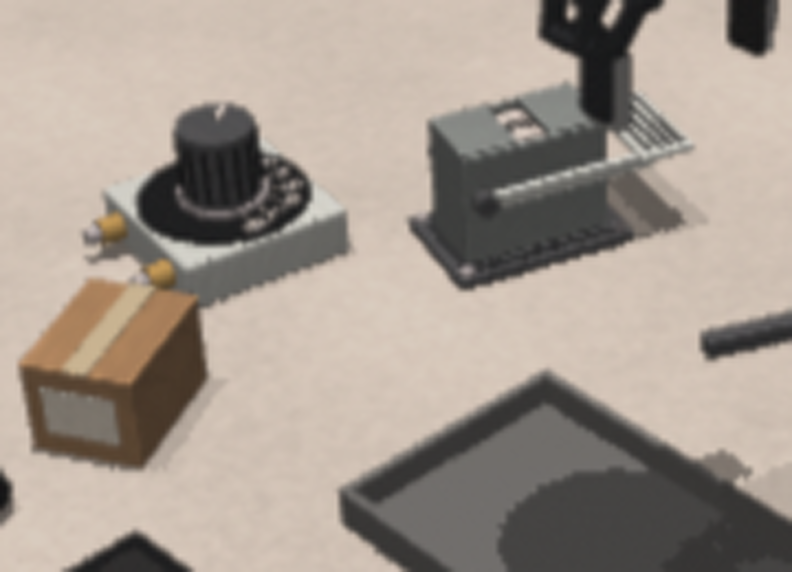

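View pics/zd.png

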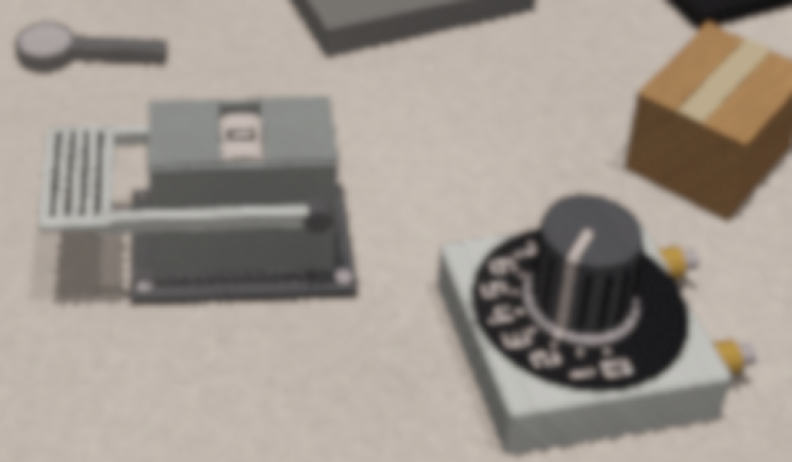

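```bash
cat >> h.py <<'E'
from scipy.spatial.transform import Rotation as Ro
def Rd(yaw):  # jaw axis z at yaw deg (world), x down
    a=np.radians(yaw); z=np.array([np.cos(a),np.sin(a),0]); x=np.array([0,0,-1.]); return np.stack([x,np.cross(z,x),z],1)
def yaw(): 
    R=np.array(arm.get_obs()['tcp_rot']); return np.degrees(np.arctan2(R[1,2],R[0,2]))
def to(p,yw=None):
    o=arm.get_obs(); R=np.array(o['tcp_rot']); d=R.T@(np.array(p)-o['tcp_pos'])/.1
    if yw is None: yw=yaw()
    rv=Ro.from_matrix(R.T@Rd(yw)).as_rotvec()/np.pi
    rv=[Ro.from_matrix(R.T@Rd(y)).as_rotvec()/np.pi for y in (yw,yw+180)]
    rv=min(rv,key=np.linalg.norm)
    print('t',round(o['clock'],2),'pos',np.round(o['tcp_pos'],4),'yaw',round(yaw(),1),'D',d.round(3),'A',rv.round(4),'F',np.round(o['contact_force'],1),'q6',np.round(o['q'][5],1),'gap',round(o['finger_gap'],3))
E
python3 -c "
from h import *
to([.58,-.28,.231],180)"
```

```text
t 0.15 pos [5.998e-01 1.000e-04 2.305e-01] yaw -180.0 D [-0.004  2.801  0.198] A [ 0.      0.0004 -0.    ] F [-0.   0.4  0.4] q6 -19.1 gap 0.997
```

Call:
{"op": "step_arm", "data": {
  "moves": [
    {"dy": 0.4},
    {"dy": 0.8},
    {"dy": 1},
    {"dy": 1}
  ]
}}

```text
invalid input
```

Call:
{"op": "step_arm", "data": {
  "moves": [
    {"dy": 0.4},
    {"dy": 0.8},
    {"dy": 1, "dz": 0.1},
    {"dy": 1, "dz": 0.1}
  ]
}}

```text
invalid input
```

Call:
{"op": "step_arm", "data": {
  "moves": [
    {"dy": 0.4},
    {"dy": 0.7},
    {"dy": 0.7},
    {"dy": 0.7}
  ]
}}

```text
invalid input
```

```bash
python3 - <<'E'
from h import *
snap('wrist','w1');to([.6,-.35,.2],180)
snap('scene','s1')
E
```

```text
t 0.2 pos [5.998e-01 1.000e-04 2.307e-01] yaw -180.0 D [ 3.070e-01  3.501e+00 -2.000e-03] A [ 0.      0.0004 -0.    ] F [-0.3 -0.1  0.4] q6 -19.1 gap 0.996
```

View pics/w1.png

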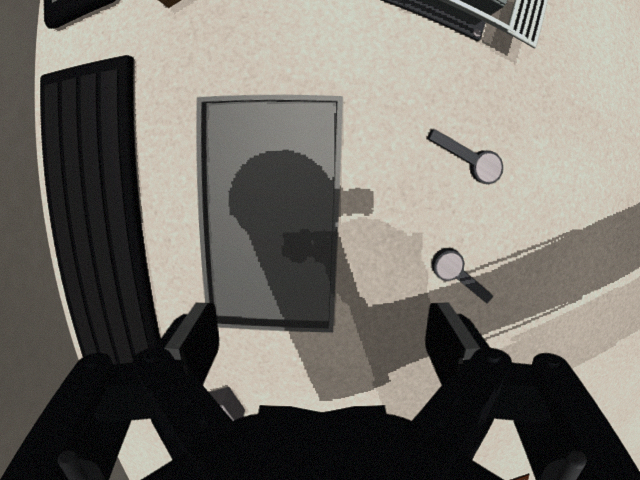

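View pics/s1.png

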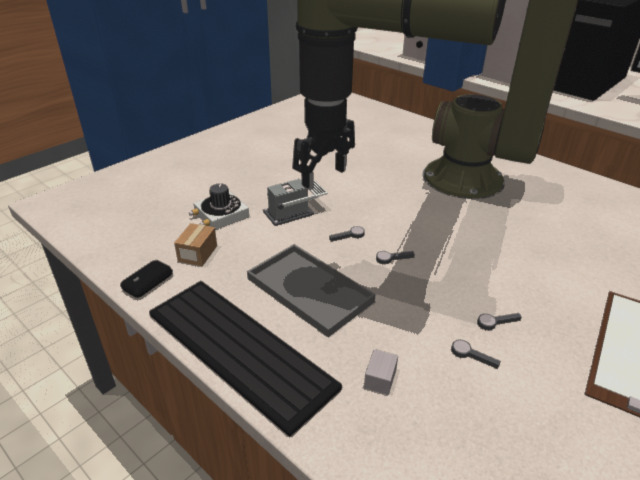

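The moves were refused, so I'll give every field in each row.

Call:
{"op": "step_arm", "data": {
  "moves": [
    {"dx": 0, "dy": 0.4, "dz": 0, "ax": 0, "ay": 0, "az": 0, "jaw": 0},
    {"dx": 0, "dy": 0.8, "dz": 0, "ax": 0, "ay": 0, "az": 0, "jaw": 0},
    {"dx": 0, "dy": 1, "dz": 0, "ax": 0, "ay": 0, "az": 0, "jaw": 0},
    {"dx": 0, "dy": 1, "dz": 0, "ax": 0, "ay": 0, "az": 0, "jaw": 0}
  ],
  "squeeze": 40
}}

```text
clock: 0.58
tcp_pos: [0.5994, -0.1035, 0.2306]
tcp_rot: [[-0.001, -0.004, -1.0], [-0.001, -1.0, 0.004], [-1.0, 0.001, 0.001]]
contact_force: [-0.3, 1.0, 0.3]
finger_gap: 1.001
```

Call:
{"op": "step_arm", "data": {
  "moves": [
    {"dy": 0.4, "jaw": 0},
    {"dy": 0.8, "jaw": 0},
    {"dy": 1, "jaw": 0},
    {"dy": 1, "dz": 0.1, "jaw": 0}
  ],
  "squeeze": 40
}}

```text
invalid input
```

Call:
{"op": "step_arm", "data": {
  "moves": [
    {"dx": 0, "dy": 0.4, "dz": 0, "ax": 0, "ay": 0, "az": 0, "jaw": 0},
    {"dx": 0, "dy": 0.8, "dz": 0, "ax": 0, "ay": 0, "az": 0, "jaw": 0},
    {"dx": 0, "dy": 1, "dz": 0.1, "ax": 0, "ay": 0, "az": 0, "jaw": 0},
    {"dx": 0, "dy": 1, "dz": 0.1, "ax": 0, "ay": 0, "az": 0, "jaw": 0}
  ]
}}

```text
clock: 0.92
tcp_pos: [0.5877, -0.207, 0.2305]
tcp_rot: [[-0.003, -0.008, -1.0], [-0.002, -1.0, 0.008], [-1.0, 0.002, 0.003]]
contact_force: [0.2, 1.2, 0.3]
finger_gap: 0.998
```

Call:
{"op": "step_arm", "data": {
  "moves": [
    {"dx": 0, "dy": 0.4, "dz": 0.05, "ax": 0, "ay": 0, "az": 0, "jaw": 0},
    {"dx": 0, "dy": 0.8, "dz": 0.05, "ax": 0, "ay": 0, "az": 0, "jaw": 0},
    {"dx": 0, "dy": 0.8, "dz": 0.1, "ax": 0, "ay": 0, "az": 0, "jaw": 0},
    {"dx": 0, "dy": 0.8, "dz": 0.1, "ax": 0, "ay": 0, "az": 0, "jaw": 0}
  ]
}}

```text
clock: 1.25
tcp_pos: [0.5764, -0.2883, 0.2298]
tcp_rot: [[-0.004, -0.011, -1.0], [-0.001, -1.0, 0.011], [-1.0, 0.001, 0.004]]
contact_force: [0.7, 0.4, 0.4]
finger_gap: 1.001
```

```bash
python3 - <<'E'
from h import *
c=snap('wrist','w2');to([.6,-.35,.2],180)
print(c['R'].round(3),-c['R'].T@c['t'])
snap('scene','s2')
E
```

```text
t 1.3 pos [ 0.577  -0.2871  0.2302] yaw 179.5 D [ 0.302  0.626 -0.237] A [-0.0029  0.001  -0.0004] F [ 1.4  0.8 -0. ] q6 8.1 gap 0.998
[[-1.     0.01   0.003]
 [ 0.01   0.958  0.285]
 [-0.     0.285 -0.958]] [ 0.57715795 -0.36040782  0.37258002]
```

View pics/w2.png

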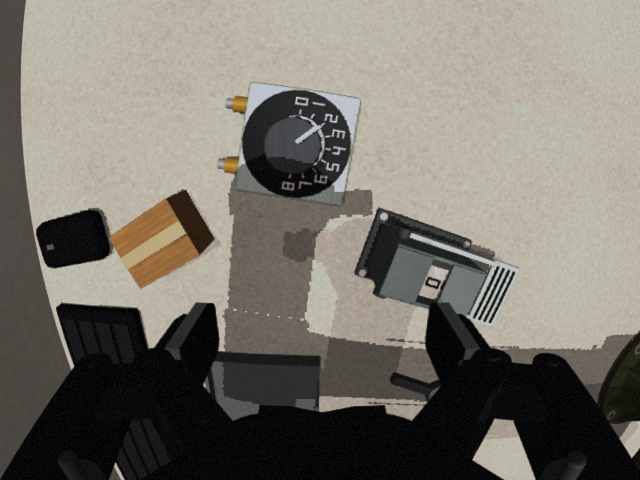

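View pics/s2.png

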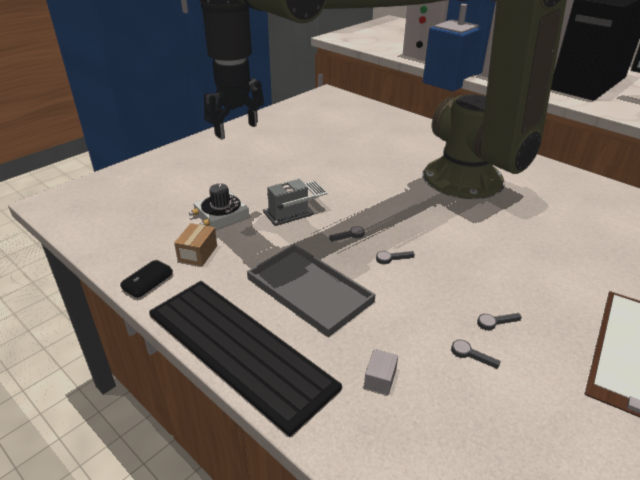

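```bash
cat >> h.py <<'E'
def ray(c,u,v,fish=False):
    K=c['camera_matrix'];R=c['R'];t=c['t']
    x=np.array([(u-K[0,2])/K[0,0],(v-K[1,2])/K[1,1]])
    if fish:
        th=np.linalg.norm(x); d=np.array([*(x/max(th,1e-9)*np.sin(th)),np.cos(th)])
    else: d=np.array([*x,1.])
    d=R.T@d; return -R.T@t, d/np.linalg.norm(d)
def onz(c,u,v,z,fish=False):
    o,d=ray(c,u,v,fish); return o+d*(z-o[2])/d[2]
def tri(rs):
    A=np.zeros((3,3));b=np.zeros(3)
    for o,d in rs: P=np.eye(3)-np.outer(d,d);A+=P;b+=P@o
    X=np.linalg.solve(A,b); return X,[round(float(np.linalg.norm((np.eye(3)-np.outer(d,d))@(X-o))),4) for o,d in rs]
E
python3 - <<'E'
from h import *
w=np.load('pics/w2.npz');s=np.load('pics/s2.npz');d=np.load('pics/side0.npz')
# crops
cv2.imwrite('pics/zw.png',cv2.resize(w['frame'][70:220,220:380,::-1],None,fx=4,fy=4,interpolation=cv2.INTER_CUBIC))
z=np.hstack([cv2.resize(s['frame'][175:235,190:250,::-1],None,fx=6.5,fy=6.5,interpolation=cv2.INTER_CUBIC),cv2.resize(d['frame'][320:380,385:445,::-1],None,fx=6.5,fy=6.5,interpolation=cv2.INTER_CUBIC)])
cv2.imwrite('pics/zsd.png',z)
E
```

```text
(no output)
```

View pics/zw.png

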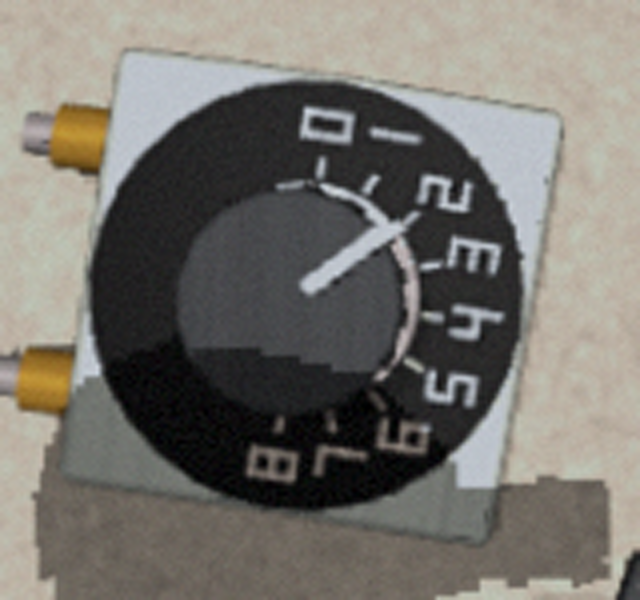

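View pics/zsd.png

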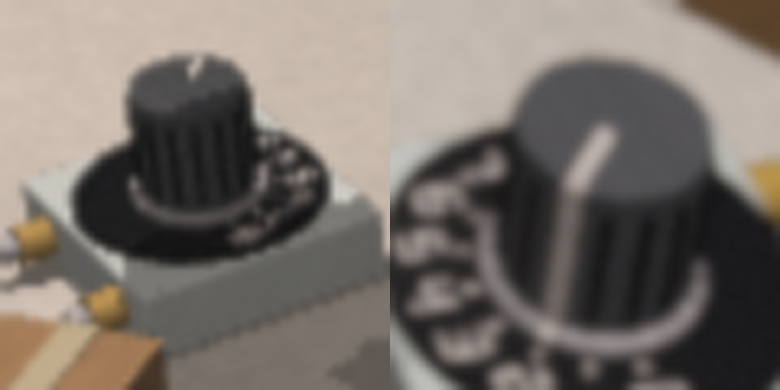

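```bash
python3 - <<'E'
from h import *
w=np.load('pics/w2.npz');s=np.load('pics/s2.npz');d=np.load('pics/side0.npz')
rs=[ray(w,292.5,145,True),ray(s,218.9,188.1),ray(d,419.2,340)]
print(tri(rs)); print(tri(rs[1:]))
for z in (.03,):
    q=[onz(w,220+a/4,70+b/4,.030,True) for a,b in [(122,50),(562,112),(490,545),(65,480)]]
    print(np.round(q,4), np.mean(q,0)); e=q[1]-q[0]; print(np.degrees(np.arctan2(e[1],e[0])),np.linalg.norm(e)); e=q[2]-q[1];print(np.degrees(np.arctan2(e[1],e[0])),np.linalg.norm(e))
a=onz(w,220+305/4,70+287/4,.08,True);b=onz(w,220+400/4,70+228/4,.08,True);print(a,b,np.degrees(np.arctan2(b[1]-a[1],b[0]-a[0])))
to([.6,-.352,.13],180)
E
```

```text
(array([ 0.59932007, -0.35225963,  0.07591247]), [0.0001, 0.0003, 0.0002])
(array([ 0.59921278, -0.35233432,  0.07591203]), [0.0002, 0.0002])
[[ 0.6406 -0.4108  0.03  ]
 [ 0.5406 -0.3941  0.03  ]
 [ 0.5572 -0.2931  0.03  ]
 [ 0.6573 -0.3104  0.03  ]] [ 0.59896238 -0.35209411  0.03      ]
170.49565114823514 0.10140738775537372
80.65284644834044 0.10239547110489894
[ 0.59615662 -0.35484566  0.08      ] [ 0.57753934 -0.3661561   0.08      ] -148.7203334988628
t 1.35 pos [ 0.5773 -0.2864  0.2305] yaw 179.6 D [ 1.005  0.653 -0.235] A [-0.0025  0.0008 -0.0004] F [ 1.1  0.1 -0.4] q6 8.1 gap 1.001
```

Call:
{"op": "step_arm", "data": {
  "moves": [
    {"dx": 0.2, "dy": 0.3, "dz": -0.1, "ax": 0, "ay": 0, "az": 0, "jaw": 0},
    {"dx": 0.5, "dy": 0.65, "dz": -0.23, "ax": 0, "ay": 0, "az": 0, "jaw": 0},
    {"dx": 0.8, "dy": 0.65, "dz": -0.23, "ax": 0, "ay": 0, "az": 0, "jaw": 0},
    {"dx": 1, "dy": 0.65, "dz": -0.23, "ax": 0, "ay": 0, "az": 0, "jaw": 0},
    {"dx": 1, "dy": 0.65, "dz": -0.23, "ax": 0, "ay": 0, "az": 0, "jaw": 0}
  ]
}}

```text
clock: 1.77
tcp_pos: [0.5979, -0.3491, 0.1235]
tcp_rot: [[-0.011, -0.007, -1.0], [0.004, -1.0, 0.007], [-1.0, -0.004, 0.011]]
contact_force: [0.2, 0.6, -1.6]
finger_gap: 0.997
```

```bash
python3 - <<'E'
from h import *
to([.599,-.352,.04],180)
E
```

```text
t 1.77 pos [ 0.5979 -0.3491  0.1235] yaw 179.6 D [ 0.834  0.032 -0.02 ] A [-0.0022  0.0036  0.0011] F [ 0.2  0.6 -1.6] q6 13.4 gap 0.997
```

Call:
{"op": "step_arm", "data": {
  "moves": [
    {"dx": 0.25, "dy": 0.03, "dz": -0.02, "ax": 0, "ay": 0.003, "az": 0, "jaw": 0},
    {"dx": 0.5, "dy": 0.03, "dz": -0.02, "ax": 0, "ay": 0.003, "az": 0, "jaw": 0},
    {"dx": 0.75, "dy": 0.03, "dz": -0.02, "ax": 0, "ay": 0.003, "az": 0, "jaw": 0},
    {"dx": 0.83, "dy": 0.03, "dz": -0.02, "ax": 0, "ay": 0.003, "az": 0, "jaw": 0},
    {"dx": 0.83, "dy": 0.03, "dz": -0.02, "ax": 0, "ay": 0.003, "az": 0, "jaw": 0}
  ]
}}

```text
clock: 2.18
tcp_pos: [0.5987, -0.3504, 0.0395]
tcp_rot: [[-0.004, -0.005, -1.0], [0.004, -1.0, 0.005], [-1.0, -0.004, 0.004]]
contact_force: [0.5, 0.8, 0.0]
finger_gap: 1.002
```

Call:
{"op": "step_arm", "data": {
  "moves": [
    {"dx": 0, "dy": 0, "dz": 0, "ax": 0, "ay": 0, "az": 0, "jaw": 1},
    {"dx": 0, "dy": 0, "dz": 0, "ax": 0, "ay": 0, "az": 0, "jaw": 1},
    {"dx": 0, "dy": 0, "dz": 0, "ax": 0, "ay": 0, "az": 0, "jaw": 1},
    {"dx": 0, "dy": 0, "dz": 0, "ax": 0, "ay": 0, "az": 0, "jaw": 1},
    {"dx": 0, "dy": 0, "dz": 0, "ax": 0, "ay": 0, "az": 0, "jaw": 1}
  ],
  "squeeze": 40
}}

```text
clock: 2.6
tcp_pos: [0.5989, -0.3506, 0.0422]
tcp_rot: [[-0.003, -0.005, -1.0], [0.003, -1.0, 0.005], [-1.0, -0.003, 0.003]]
contact_force: [-4.3, 3.5, 7.3]
finger_gap: 0.529
```

```bash
python3 - <<'E'
from h import *
to([.599,-.352,.04],180)
E
```

```text
t 2.6 pos [ 0.5989 -0.3506  0.0422] yaw 179.7 D [ 0.022  0.014 -0.001] A [-0.0017  0.0011  0.0011] F [-4.3  3.5  7.3] q6 13.7 gap 0.529
```

Call:
{"op": "step_arm", "data": {
  "moves": [
    {"dx": -0.02, "dy": 0.01, "dz": 0, "ax": 0.035, "ay": 0, "az": 0, "jaw": 1},
    {"dx": -0.02, "dy": 0.01, "dz": 0, "ax": 0.07, "ay": 0, "az": 0, "jaw": 1},
    {"dx": -0.02, "dy": 0.01, "dz": 0, "ax": 0.105, "ay": 0, "az": 0, "jaw": 1},
    {"dx": -0.02, "dy": 0.01, "dz": 0, "ax": 0.14, "ay": 0, "az": 0, "jaw": 1},
    {"dx": -0.02, "dy": 0.01, "dz": 0, "ax": 0.17, "ay": 0, "az": 0, "jaw": 1}
  ],
  "squeeze": 60
}}

```text
clock: 3.02
tcp_pos: [0.6001, -0.3505, 0.0426]
tcp_rot: [[-0.001, -0.517, -0.856], [0.005, -0.856, 0.517], [-1.0, -0.004, 0.004]]
contact_force: [6.3, 0.8, -11.7]
finger_gap: 0.525
```

```bash
python3 - <<'E'
from h import *
to([.599,-.3515,.044],180-91.7)
E
```

```text
t 3.02 pos [ 0.6001 -0.3505  0.0426] yaw 148.9 D [-0.014  0.014  0.005] A [0.3366 0.0017 0.0005] F [  6.3   0.8 -11.7] q6 -17.0 gap 0.525
```

Call:
{"op": "step_arm", "data": {
  "moves": [
    {"dx": 0, "dy": 0.01, "dz": 0, "ax": 0.035, "ay": 0, "az": 0, "jaw": 1},
    {"dx": 0, "dy": 0.01, "dz": 0, "ax": 0.07, "ay": 0, "az": 0, "jaw": 1},
    {"dx": 0, "dy": 0.01, "dz": 0, "ax": 0.105, "ay": 0, "az": 0, "jaw": 1},
    {"dx": 0, "dy": 0.01, "dz": 0, "ax": 0.14, "ay": 0, "az": 0, "jaw": 1},
    {"dx": 0, "dy": 0.01, "dz": 0, "ax": 0.17, "ay": 0, "az": 0, "jaw": 1}
  ]
}}

```text
clock: 3.43
tcp_pos: [0.6013, -0.3515, 0.0426]
tcp_rot: [[0.002, -0.882, -0.472], [0.004, -0.472, 0.882], [-1.0, -0.004, 0.002]]
contact_force: [6.2, -8.9, -8.4]
finger_gap: 0.524
```

```bash
python3 - <<'E'
from h import *
to([.599,-.3515,.0426],180-91.7)
E
```

```text
t 3.43 pos [ 0.6013 -0.3515  0.0426] yaw 118.1 D [0.    0.02  0.011] A [0.1658 0.0011 0.001 ] F [ 6.2 -8.9 -8.4] q6 -47.7 gap 0.524
```

Call:
{"op": "step_arm", "data": {
  "moves": [
    {"dx": 0, "dy": 0.02, "dz": 0, "ax": 0.035, "ay": 0, "az": 0, "jaw": 1},
    {"dx": 0, "dy": 0.02, "dz": 0, "ax": 0.07, "ay": 0, "az": 0, "jaw": 1},
    {"dx": 0, "dy": 0.02, "dz": 0, "ax": 0.105, "ay": 0, "az": 0, "jaw": 1},
    {"dx": 0, "dy": 0.02, "dz": 0, "ax": 0.14, "ay": 0, "az": 0, "jaw": 1},
    {"dx": 0, "dy": 0.02, "dz": 0, "ax": 0.168, "ay": 0, "az": 0, "jaw": 1}
  ]
}}

```text
clock: 3.85
tcp_pos: [0.6017, -0.3529, 0.0426]
tcp_rot: [[0.007, -0.999, 0.042], [0.003, 0.042, 0.999], [-1.0, -0.007, 0.003]]
contact_force: [10.5, -5.2, -9.0]
finger_gap: 0.527
```

```bash
python3 - <<'E'
from h import *
to([.599,-.3515,.0426],180-91.7)
d=snap('side','d3');a=d['frame'][300:420,360:480,::-1]
w=snap('wrist','w3');b=w['frame'][360:480,260:380,::-1]
cv2.imwrite('pics/z3.png',np.hstack([cv2.resize(x,(390,390),interpolation=cv2.INTER_CUBIC) for x in (a,b)]))
E
```

```text
t 3.85 pos [ 0.6017 -0.3529  0.0426] yaw 87.6 D [0.    0.028 0.013] A [-0.0039  0.0009  0.0023] F [10.5 -5.2 -9. ] q6 -78.2 gap 0.527
```

View pics/z3.png

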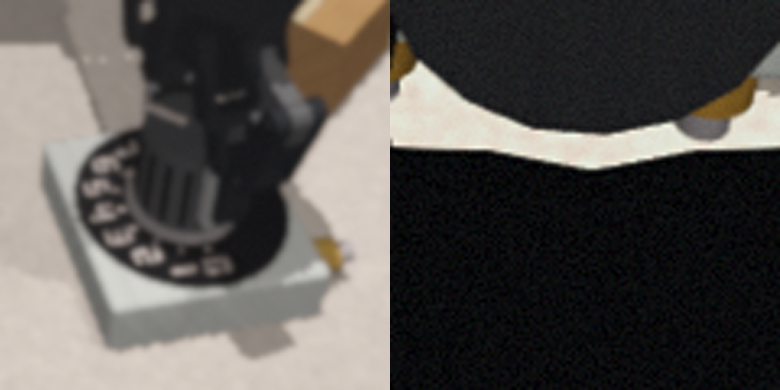

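Call:
{"op": "step_arm", "data": {
  "moves": [
    {"dx": 0, "dy": 0, "dz": 0, "ax": 0, "ay": 0, "az": 0, "jaw": 0},
    {"dx": 0, "dy": 0, "dz": 0, "ax": 0, "ay": 0, "az": 0, "jaw": 0},
    {"dx": 0, "dy": 0, "dz": 0, "ax": 0, "ay": 0, "az": 0, "jaw": 0},
    {"dx": 0, "dy": 0, "dz": 0, "ax": 0, "ay": 0, "az": 0, "jaw": 0},
    {"dx": -0.2, "dy": 0, "dz": 0, "ax": 0, "ay": 0, "az": 0, "jaw": 0}
  ]
}}

```text
clock: 4.37
tcp_pos: [0.5994, -0.3518, 0.0584]
tcp_rot: [[0.001, -0.999, 0.04], [0.006, 0.04, 0.999], [-1.0, -0.001, 0.006]]
contact_force: [-1.1, -0.1, -1.9]
finger_gap: 1.0
```

Call:
{"op": "step_arm", "data": {
  "moves": [
    {"dx": -0.4, "dy": 0, "dz": 0, "ax": 0, "ay": 0, "az": 0, "jaw": 0},
    {"dx": -0.8, "dy": 0, "dz": 0, "ax": -0.03, "ay": 0, "az": 0, "jaw": 0},
    {"dx": -1, "dy": 0.1, "dz": 0.2, "ax": -0.07, "ay": 0, "az": 0, "jaw": 0},
    {"dx": -1, "dy": 0.1, "dz": 0.5, "ax": -0.11, "ay": 0, "az": 0, "jaw": 0},
    {"dx": -1, "dy": 0.1, "dz": 0.7, "ax": -0.15, "ay": 0, "az": 0, "jaw": 0}
  ]
}}

```text
clock: 4.78
tcp_pos: [0.5927, -0.2812, 0.1623]
tcp_rot: [[0.006, -0.907, -0.421], [0.006, -0.421, 0.907], [-1.0, -0.008, 0.002]]
contact_force: [0.1, 1.3, -0.9]
finger_gap: 0.998
```

Call:
{"op": "step_arm", "data": {
  "moves": [
    {"dx": -0.2, "dy": 0, "dz": 0, "ax": -0.035, "ay": 0, "az": 0, "jaw": 0},
    {"dx": -0.4, "dy": 0, "dz": 0, "ax": -0.07, "ay": 0, "az": 0, "jaw": 0},
    {"dx": -0.6, "dy": 0, "dz": 0, "ax": -0.11, "ay": 0, "az": 0, "jaw": 0},
    {"dx": -0.8, "dy": 0, "dz": 0, "ax": -0.15, "ay": 0, "az": 0, "jaw": 0},
    {"dx": -0.8, "dy": 0, "dz": 0, "ax": -0.19, "ay": 0, "az": 0, "jaw": 0}
  ]
}}

```text
clock: 5.2
tcp_pos: [0.593, -0.2825, 0.2485]
tcp_rot: [[0.014, -0.51, -0.86], [0.002, -0.86, 0.51], [-1.0, -0.009, -0.011]]
contact_force: [0.7, -0.3, 2.3]
finger_gap: 0.997
```

```bash
python3 - <<'E'
from h import *
to([.6,-.28,.23],180)
snap('wrist','w4');snap('side','d4');snap('scene','s4')
E
```

```text
t 5.2 pos [ 0.593  -0.2825  0.2485] yaw 149.3 D [ 0.186 -0.055 -0.046] A [-0.1703 -0.004   0.0019] F [ 0.7 -0.3  2.3] q6 -22.5 gap 0.997
```

View pics/w4.png

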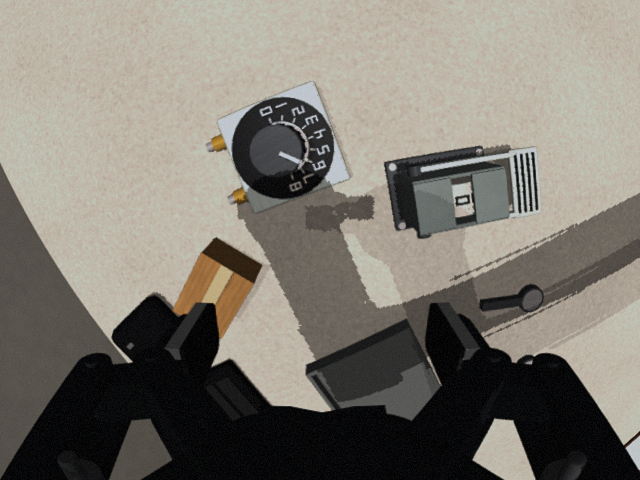

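View pics/d4.png

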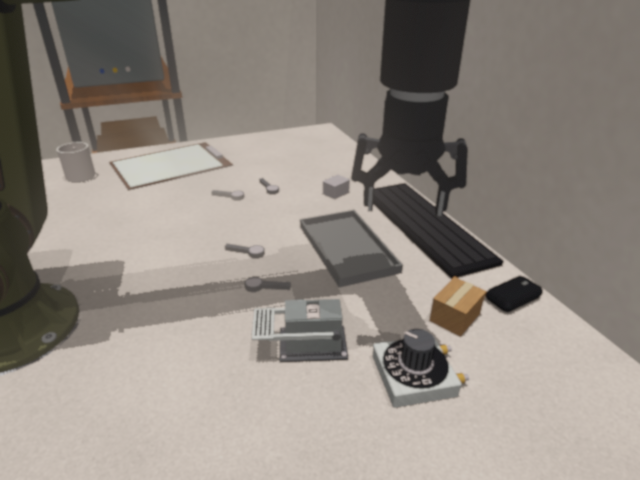

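```bash
python3 - <<'E'
from h import *
w=np.load('pics/w4.npz')
cv2.imwrite('pics/z4.png',cv2.resize(w['frame'][75:220,200:360,::-1],None,fx=4,fy=4,interpolation=cv2.INTER_CUBIC))
E
```

```text
(no output)
```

View pics/z4.png

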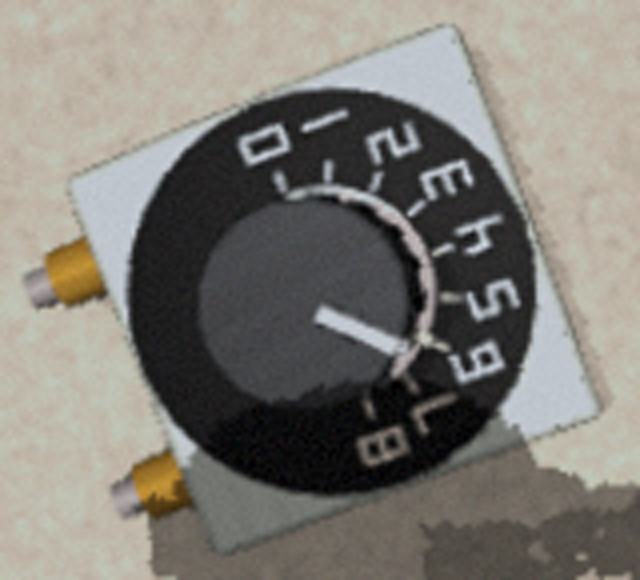

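```bash
python3 - <<'E'
from h import *
w=np.load('pics/w4.npz')
a=onz(w,200+320/4,75+315/4,.076,True);b=onz(w,200+405/4,75+350/4,.076,True);e=b-np.array([.5993,-.3523,.076])
print(a,b,np.degrees(np.arctan2(b[1]-a[1],b[0]-a[0])),np.degrees(np.arctan2(e[1],e[0])),'want 124.7')
s=np.load('pics/s4.npz');d=np.load('pics/d4.npz')
for n,c in (('s',s),('d',d)):
    im=c['frame'].astype(int)
    cv2.imwrite(f'pics/z5{n}.png',cv2.resize((c['frame'][210:380,235:535,::-1] if n=='s' else c['frame'][165:300,200:420,::-1]),None,fx=2.6 if n=='s' else 3.5,fy=2.6 if n=='s' else 3.5,interpolation=cv2.INTER_CUBIC))
E
```

```text
[ 0.59819153 -0.34784281  0.076     ] [ 0.58665066 -0.33209257  0.076     ] 126.23183189517424 122.04553356982501 want 124.7
```

View pics/z5s.png

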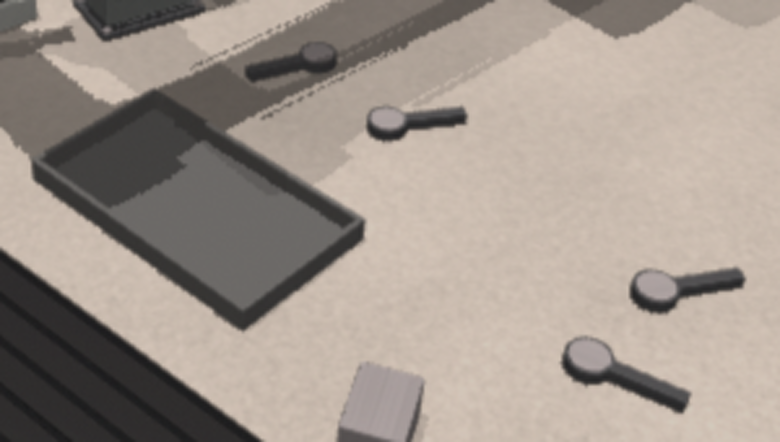

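View pics/z5d.png

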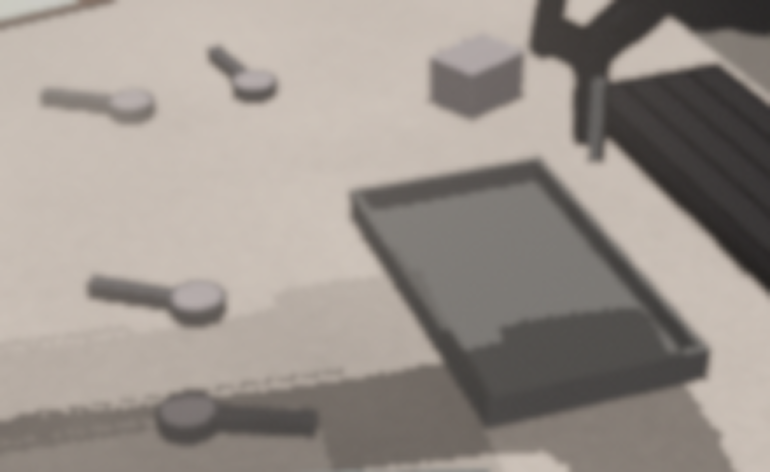

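```bash
python3 - <<'E'
from h import *
s=np.load('pics/s4.npz');d=np.load('pics/d4.npz')
S=lambda a,b:ray(s,235+a/2.6,210+b/2.6)
D=lambda a,b:ray(d,200+a/3.5,165+b/3.5)
for n,p,q in [('t--',(155,92),(488,412)),('t+-',(35,163),(708,350)),('t++',(243,318),(540,160)),('t-+',(363,225),(350,195)),
 ('A disc',(318,52),(187,411)),('A end',(248,72),(315,418)),
 ('B disc',(388,119),(197,297)),('B end',(463,113),(92,284)),
 ('C disc',(655,286),(130,103)),('C end',(741,272),(44,95)),
 ('D disc',(589,356),(254,82)),('D end',(684,398),(215,50))]:
    print(n,tri([S(*p),D(*q)]))
E
```

```text
t-- (array([ 0.57963773, -0.10995675,  0.0123483 ]), [0.0016, 0.0016])
t+- (array([ 0.72043391, -0.10903248,  0.0166587 ]), [0.001, 0.001])
t++ (array([0.7297271 , 0.13299365, 0.01460977]), [0.0002, 0.0002])
t-+ (array([0.58983729, 0.13548408, 0.01441623]), [0.0003, 0.0003])
A disc (array([ 0.42650857, -0.0454415 ,  0.00920872]), [0.0003, 0.0003])
A end (array([ 0.49208948, -0.07434728,  0.00647583]), [0.0, 0.0])
B disc (array([0.46235121, 0.06344088, 0.0086367 ]), [0.0005, 0.0005])
B end (array([0.40625061, 0.10487018, 0.00594047]), [0.0002, 0.0002])
C disc (array([0.48608172, 0.33507311, 0.00769027]), [0.0005, 0.0005])
C end (array([0.42808477, 0.37563992, 0.00689734]), [0.0021, 0.0021])
D disc (array([0.58296982, 0.33472341, 0.00802747]), [0.0007, 0.0007])
D end (array([0.57119862, 0.40275649, 0.0071643 ]), [0.0011, 0.0011])
```

```bash
sed -i "/rv=\[Ro/d;/rv=min/d" h.py; python3 - <<'E'
from h import *
w=np.load('pics/w4.npz');v=np.load('pics/w1.npz')
print('w4 A',onz(w,530,297,.012,True),onz(w,482,305,.012,True))
print('w1 A',onz(v,487,167,.012,True),onz(v,431,135,.012,True),'B',onz(v,448,264,.012,True),onz(v,488,298,.012,True))
print('tri A disc',tri([ray(w,530,297,True),ray(v,487,167,True)]))
print('tray',[onz(v,a,b,.022,True).round(4) for a,b in [(199,98),(342,98),(333,330),(211,322)]])
# grip point = disc + 30mm along stem
for n,a,b in [('A',(.4265,-.0454),(.4921,-.0743)),('B',(.4624,.0634),(.4063,.1049)),('C',(.486,.335),(.428,.3756)),('D',(.583,.3347),(.5712,.4028))]:
    a=np.array(a);b=np.array(b);u=(b-a)/np.linalg.norm(b-a); print(n,(a+.031*u).round(4),np.degrees(np.arctan2(u[1],u[0]))+90)
to([.455,-.058,.12],246)
E
```

```text
w4 A [ 0.42878802 -0.0509331   0.012     ] [ 0.49138266 -0.07912746  0.012     ]
w1 A [ 0.42948578 -0.04531182  0.012     ] [ 0.4929787  -0.07429072  0.012     ] B [0.4646108  0.06053778 0.012     ] [0.40868798 0.10321758 0.012     ]
tri A disc (array([ 0.42598903, -0.04477145,  0.00419237]), [0.0002, 0.0002])
tray [array([ 0.7185, -0.1111,  0.022 ]), array([ 0.582 , -0.1064,  0.022 ]), array([0.5883, 0.1325, 0.022 ]), array([0.7232, 0.1255, 0.022 ])]
A [ 0.4549 -0.0579] 66.22416800372154
B [0.4375 0.0818] 233.5077990696357
C [0.4606 0.3528] 235.00797980144137
D [0.5777 0.3652] 189.83029670312334
t 5.35 pos [ 0.5921 -0.2815  0.2425] yaw 148.8 D [ 1.229 -1.191  2.334] A [-0.5399 -0.003   0.0013] F [-0.2 -0.3  0.3] q6 -23.0 gap 1.004
```

Call:
{"op": "step_arm", "data": {
  "moves": [
    {"dx": 0.1, "dy": -0.2, "dz": 0.3, "ax": -0.036, "ay": 0, "az": 0, "jaw": 0},
    {"dx": 0.2, "dy": -0.4, "dz": 0.6, "ax": -0.075, "ay": 0, "az": 0, "jaw": 0},
    {"dx": 0.3, "dy": -0.5, "dz": 0.9, "ax": -0.113, "ay": 0, "az": 0, "jaw": 0},
    {"dx": 0.4, "dy": -0.6, "dz": 1, "ax": -0.15, "ay": 0, "az": 0, "jaw": 0.2},
    {"dx": 0.5, "dy": -0.7, "dz": 1, "ax": -0.19, "ay": 0, "az": 0, "jaw": 0.5}
  ]
}}

```text
clock: 5.77
tcp_pos: [0.5417, -0.168, 0.1925]
tcp_rot: [[0.007, 0.054, -0.998], [0.006, -0.999, -0.054], [-1.0, -0.006, -0.008]]
contact_force: [0.3, 0.0, 0.6]
finger_gap: 0.745
```

```bash
python3 - <<'E'
from h import *
to([.456,-.058,.12],246)
E
```

```text
t 5.77 pos [ 0.5417 -0.168   0.1925] yaw -176.9 D [ 0.726 -1.141  0.801] A [-0.3493 -0.0032  0.0004] F [0.3 0.  0.6] q6 0.3 gap 0.745
```

Call:
{"op": "step_arm", "data": {
  "moves": [
    {"dx": 0.1, "dy": -0.2, "dz": 0.2, "ax": -0.036, "ay": 0, "az": 0, "jaw": 0.5},
    {"dx": 0.2, "dy": -0.5, "dz": 0.4, "ax": -0.075, "ay": 0, "az": 0, "jaw": 0.5},
    {"dx": 0.3, "dy": -0.8, "dz": 0.6, "ax": -0.113, "ay": 0, "az": 0, "jaw": 0.5},
    {"dx": 0.4, "dy": -1, "dz": 0.8, "ax": -0.15, "ay": 0, "az": 0, "jaw": 0.5},
    {"dx": 0.5, "dy": -1, "dz": 0.8, "ax": -0.19, "ay": 0, "az": 0, "jaw": 0.5}
  ]
}}

```text
clock: 6.18
tcp_pos: [0.4542, -0.0699, 0.1417]
tcp_rot: [[0.007, 0.609, -0.793], [0.008, -0.793, -0.609], [-1.0, -0.002, -0.01]]
contact_force: [1.2, -0.8, 1.2]
finger_gap: 0.495
```

```bash
python3 - <<'E'
from h import *
to([.456,-.058,.12],246)
E
```

```text
t 6.18 pos [ 0.4542 -0.0699  0.1417] yaw -142.5 D [ 0.218 -0.083 -0.085] A [-0.1583 -0.0034 -0.0003] F [ 1.2 -0.8  1.2] q6 21.2 gap 0.495
```

Call:
{"op": "step_arm", "data": {
  "moves": [
    {"dx": 0, "dy": -0.08, "dz": -0.08, "ax": -0.036, "ay": 0, "az": 0, "jaw": 0.5},
    {"dx": 0.2, "dy": -0.08, "dz": -0.08, "ax": -0.075, "ay": -0.003, "az": 0, "jaw": 0.5},
    {"dx": 0.4, "dy": -0.08, "dz": -0.08, "ax": -0.113, "ay": -0.003, "az": 0, "jaw": 0.5},
    {"dx": 0.6, "dy": -0.08, "dz": -0.08, "ax": -0.15, "ay": -0.003, "az": 0, "jaw": 0.5},
    {"dx": 0.8, "dy": -0.08, "dz": -0.08, "ax": -0.158, "ay": -0.003, "az": 0, "jaw": 0.5}
  ]
}}

```text
clock: 6.6
tcp_pos: [0.4555, -0.058, 0.0601]
tcp_rot: [[0.0, 0.914, -0.406], [0.0, -0.406, -0.914], [-1.0, 0.0, -0.0]]
contact_force: [-0.4, 0.8, 0.2]
finger_gap: 0.5
```

```bash
python3 - <<'E'
from h import *
to([.456,-.058,.005],246)
snap('wrist','w5'); snap('side','d5')
E
```

```text
t 6.6 pos [ 0.4555 -0.058   0.0601] yaw -113.9 D [ 0.551  0.005 -0.002] A [ 0.0004 -0.0001 -0.0001] F [-0.4  0.8  0.2] q6 48.0 gap 0.5
```

View pics/w5.png

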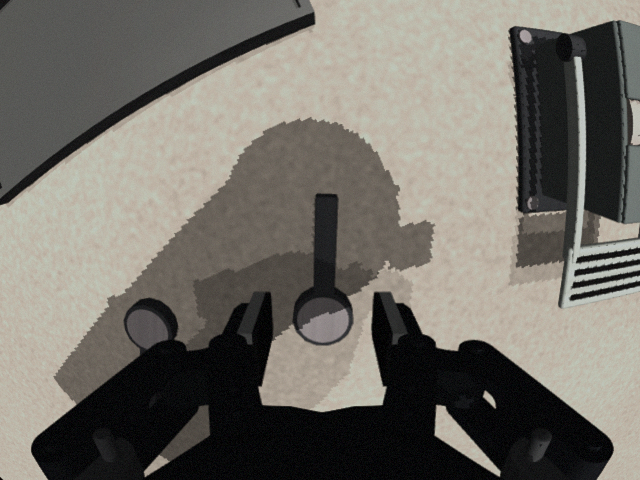

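View pics/d5.png

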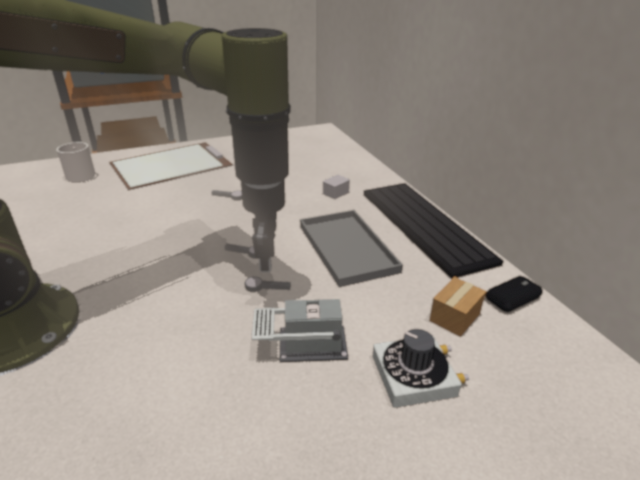

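```bash
python3 - <<'E'
from h import *
w=np.load('pics/w5.npz'); a=onz(w,323,315,.012,True);b=onz(w,327,196,.012,True);print(a,b,np.linalg.norm(a-b),np.degrees(np.arctan2(*(b-a)[1::-1])));g=a+(b-a)*31/72;to([g[0],g[1],.004],246.2); print(g)
E
```

```text
[ 0.43055104 -0.04665252  0.012     ] [ 0.49271844 -0.07636231  0.012     ] 0.0689018001827805 -25.54312804288614
t 6.7 pos [ 0.4533 -0.0583  0.0575] yaw -114.3 D [ 0.535  0.044 -0.008] A [-0.0026  0.0009  0.0017] F [-1.3  0.  -0.2] q6 47.7 gap 0.498
[ 0.45731756 -0.05944424  0.012     ]
```

Call:
{"op": "step_arm", "data": {
  "moves": [
    {"dx": 0.2, "dy": 0.04, "dz": 0, "ax": 0, "ay": 0, "az": 0, "jaw": 0.5},
    {"dx": 0.4, "dy": 0.04, "dz": 0, "ax": 0, "ay": 0, "az": 0, "jaw": 0.5},
    {"dx": 0.53, "dy": 0.04, "dz": 0, "ax": 0, "ay": 0, "az": 0, "jaw": 0.5},
    {"dx": 0.53, "dy": 0.04, "dz": 0, "ax": 0, "ay": 0, "az": 0, "jaw": 0.6},
    {"dx": 0.53, "dy": 0.04, "dz": 0, "ax": 0, "ay": 0, "az": 0, "jaw": 0.8}
  ]
}}

```text
clock: 7.12
tcp_pos: [0.4567, -0.0602, 0.0051]
tcp_rot: [[-0.007, 0.911, -0.413], [-0.001, -0.413, -0.911], [-1.0, -0.005, 0.004]]
contact_force: [0.7, -0.1, 0.5]
finger_gap: 0.276
```

Call:
{"op": "step_arm", "data": {
  "moves": [
    {"dx": 0, "dy": 0, "dz": 0, "ax": 0, "ay": 0, "az": 0, "jaw": 1},
    {"dx": 0, "dy": 0, "dz": 0, "ax": 0, "ay": 0, "az": 0, "jaw": 1},
    {"dx": 0, "dy": 0, "dz": 0, "ax": 0, "ay": 0, "az": 0, "jaw": 1},
    {"dx": 0, "dy": 0, "dz": 0, "ax": 0, "ay": 0, "az": 0, "jaw": 1}
  ],
  "squeeze": 60
}}

```text
clock: 7.45
tcp_pos: [0.4577, -0.0602, 0.0068]
tcp_rot: [[-0.004, 0.911, -0.413], [-0.001, -0.413, -0.911], [-1.0, -0.003, 0.003]]
contact_force: [-1.0, 0.8, 6.8]
finger_gap: 0.113
```

Call:
{"op": "step_arm", "data": {
  "moves": [
    {"dx": -0.3, "dy": 0, "dz": 0, "ax": 0, "ay": 0, "az": 0, "jaw": 1},
    {"dx": -0.6, "dy": 0, "dz": 0, "ax": 0, "ay": 0, "az": 0, "jaw": 1},
    {"dx": -0.8, "dy": 0.2, "dz": 0, "ax": -0.03, "ay": 0, "az": 0, "jaw": 1},
    {"dx": -0.8, "dy": 0.6, "dz": 0, "ax": -0.07, "ay": 0, "az": 0, "jaw": 1},
    {"dx": -0.8, "dy": 1, "dz": 0, "ax": -0.1, "ay": 0, "az": 0, "jaw": 1}
  ]
}}

```text
clock: 7.87
tcp_pos: [0.5514, -0.1014, 0.0893]
tcp_rot: [[0.002, 0.995, -0.104], [-0.0, -0.104, -0.995], [-1.0, 0.002, -0.0]]
contact_force: [-0.4, 1.1, -0.4]
finger_gap: 0.111
```

```bash
python3 - <<'E'
from h import *
to([.656,-.068,.08],267.6)
snap('wrist','w6')
E
```

```text
t 7.87 pos [ 0.5514 -0.1014  0.0893] yaw -96.0 D [ 0.095  1.005 -0.441] A [-0.0199 -0.     -0.0005] F [-0.4  1.1 -0.4] q6 73.9 gap 0.111
```

View pics/w6.png

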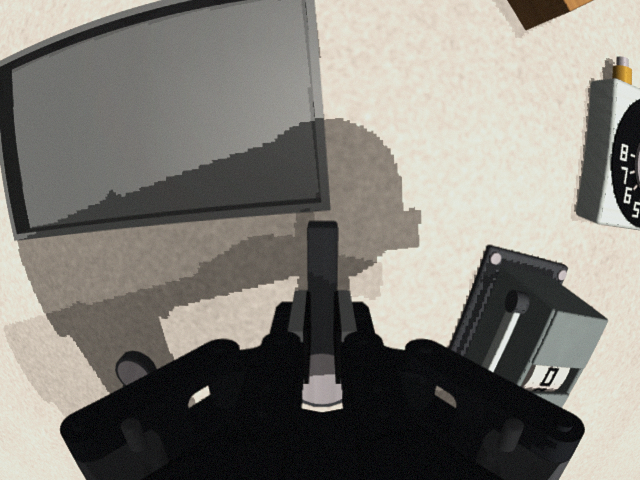

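The sample is held level, with its stem pointing up in the image at (322,250).

Call:
{"op": "step_arm", "data": {
  "moves": [
    {"dx": 0, "dy": 0.3, "dz": -0.2, "ax": -0.01, "ay": 0, "az": 0, "jaw": 1},
    {"dx": 0, "dy": 0.6, "dz": -0.44, "ax": -0.02, "ay": 0, "az": 0, "jaw": 1},
    {"dx": 0.1, "dy": 0.9, "dz": -0.44, "ax": -0.02, "ay": 0, "az": 0, "jaw": 1},
    {"dx": 0.1, "dy": 1, "dz": -0.44, "ax": -0.02, "ay": 0, "az": 0, "jaw": 1},
    {"dx": 0.2, "dy": 1, "dz": -0.44, "ax": -0.02, "ay": 0, "az": 0, "jaw": 1}
  ]
}}

```text
clock: 8.33
tcp_pos: [0.6606, -0.0704, 0.0617]
tcp_rot: [[-0.007, 0.999, -0.037], [-0.005, -0.037, -0.999], [-1.0, -0.007, 0.005]]
contact_force: [-1.0, 0.1, -1.1]
finger_gap: 0.111
```

```bash
python3 - <<'E'
from h import *
to([.656,-.068,.013],267.6)
c=snap('wrist','w7')
E
```

```text
t 8.33 pos [ 0.6606 -0.0704  0.0617] yaw -92.1 D [ 0.487 -0.043 -0.025] A [0.0014 0.0016 0.0022] F [-1.   0.1 -1.1] q6 76.6 gap 0.111
```

View pics/w7.png

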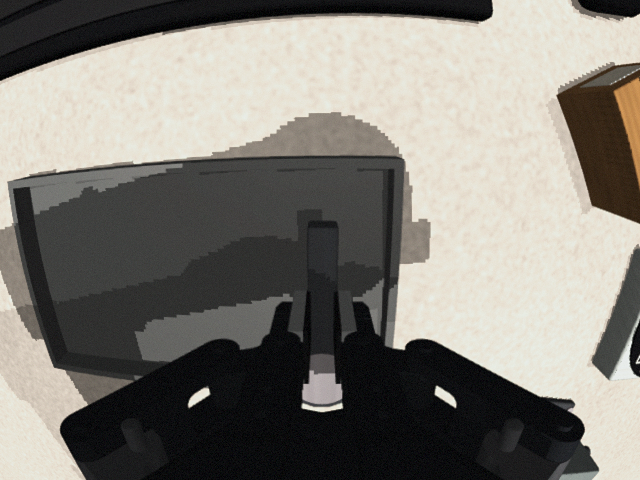

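```bash
python3 - <<'E'
from h import *
c=np.load('pics/w7.npz')
print([onz(c,u,v,.022,True).round(4) for u,v in [(403,158),(10,181),(394,345)]])
E
```

```text
[array([ 0.7216, -0.1124,  0.022 ]), array([0.7281, 0.1276, 0.022 ]), array([ 0.6152, -0.1106,  0.022 ])]
```

Call:
{"op": "step_arm", "data": {
  "moves": [
    {"dx": 0.15, "dy": -0.04, "dz": -0.02, "ax": 0, "ay": 0.0015, "az": 0.002, "jaw": 1},
    {"dx": 0.3, "dy": -0.04, "dz": -0.02, "ax": 0, "ay": 0.0015, "az": 0.002, "jaw": 1},
    {"dx": 0.45, "dy": -0.04, "dz": -0.02, "ax": 0, "ay": 0.0015, "az": 0.002, "jaw": 1},
    {"dx": 0.49, "dy": -0.04, "dz": -0.02, "ax": 0, "ay": 0.0015, "az": 0.002, "jaw": 1},
    {"dx": 0.49, "dy": -0.04, "dz": -0.02, "ax": 0, "ay": 0.0015, "az": 0.002, "jaw": 1}
  ]
}}

```text
clock: 8.8
tcp_pos: [0.6526, -0.0683, 0.0104]
tcp_rot: [[-0.005, 0.999, -0.038], [0.001, -0.038, -0.999], [-1.0, -0.005, -0.001]]
contact_force: [-0.5, 0.0, 0.9]
finger_gap: 0.109
```

Call:
{"op": "step_arm", "data": {
  "moves": [
    {"dx": 0, "dy": 0, "dz": 0, "ax": 0, "ay": 0, "az": 0, "jaw": 0.8},
    {"dx": 0, "dy": 0, "dz": 0, "ax": 0, "ay": 0, "az": 0, "jaw": 0.65},
    {"dx": 0, "dy": 0, "dz": 0, "ax": 0, "ay": 0, "az": 0, "jaw": 0.65},
    {"dx": 0, "dy": 0, "dz": 0, "ax": 0, "ay": 0, "az": 0, "jaw": 0.65}
  ]
}}

```text
clock: 9.13
tcp_pos: [0.6524, -0.0683, 0.0106]
tcp_rot: [[-0.004, 0.999, -0.038], [0.001, -0.038, -0.999], [-1.0, -0.004, -0.001]]
contact_force: [-0.2, -0.1, -0.5]
finger_gap: 0.35
```

Call:
{"op": "step_arm", "data": {
  "moves": [
    {"dx": -0.3, "dy": 0, "dz": 0, "ax": 0, "ay": 0, "az": 0, "jaw": 0.65},
    {"dx": -0.6, "dy": 0, "dz": 0, "ax": 0, "ay": 0, "az": 0, "jaw": 0.5},
    {"dx": -0.9, "dy": 0, "dz": 0, "ax": 0, "ay": 0, "az": 0, "jaw": 0.5},
    {"dx": -1, "dy": -0.4, "dz": 0, "ax": 0, "ay": 0, "az": 0, "jaw": 0.5},
    {"dx": -1, "dy": -0.8, "dz": -0.3, "ax": 0.03, "ay": 0, "az": 0, "jaw": 0.5}
  ]
}}

```text
clock: 9.55
tcp_pos: [0.5815, -0.0429, 0.1135]
tcp_rot: [[-0.001, 0.991, -0.135], [-0.0, -0.135, -0.991], [-1.0, -0.001, 0.0]]
contact_force: [0.7, 2.8, 0.9]
finger_gap: 0.497
```

```bash
python3 - <<'E'
from h import *
to([.4395,.0795,.08],233.5)
c=snap('wrist','w8'); snap('side','d8')
E
```

```text
t 9.55 pos [ 0.5815 -0.0429  0.1135] yaw -97.7 D [ 0.336 -1.571 -1.021] A [1.597e-01 1.000e-04 2.000e-04] F [0.7 2.8 0.9] q6 66.8 gap 0.497
```

View pics/w8.png

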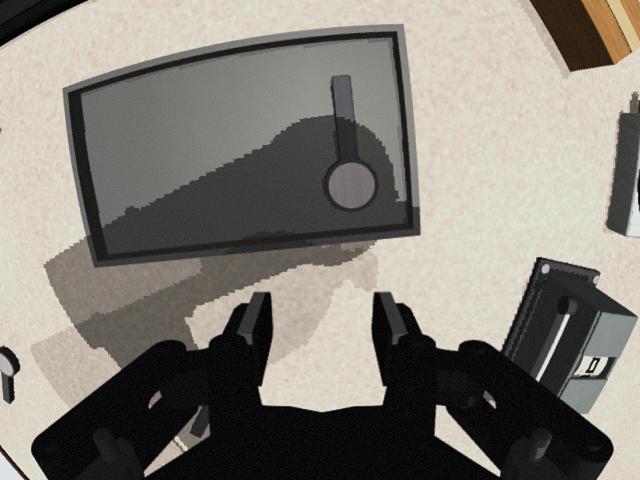

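View pics/d8.png

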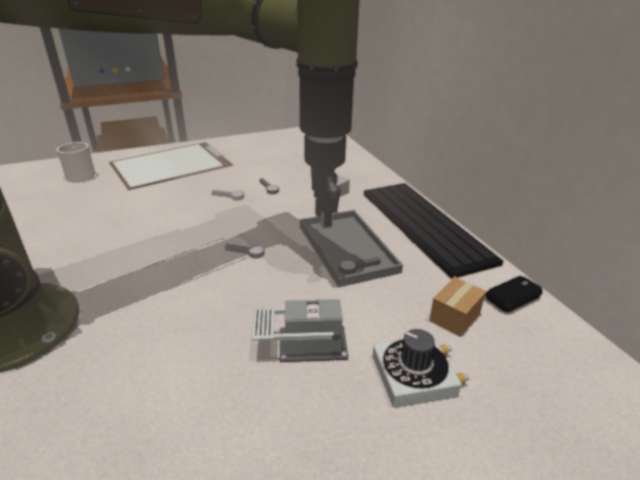

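A lies flat in the tray, and the others haven't moved. B is next.

Call:
{"op": "step_arm", "data": {
  "moves": [
    {"dx": 0, "dy": -0.3, "dz": -0.2, "ax": 0.036, "ay": 0, "az": 0, "jaw": 0.5},
    {"dx": 0, "dy": -0.6, "dz": -0.4, "ax": 0.073, "ay": 0, "az": 0, "jaw": 0.5},
    {"dx": 0.1, "dy": -0.9, "dz": -0.6, "ax": 0.11, "ay": 0, "az": 0, "jaw": 0.5},
    {"dx": 0.2, "dy": -1, "dz": -0.8, "ax": 0.148, "ay": 0, "az": 0, "jaw": 0.5},
    {"dx": 0.2, "dy": -1, "dz": -1, "ax": 0.16, "ay": 0, "az": 0, "jaw": 0.5}
  ]
}}

```text
clock: 10.07
tcp_pos: [0.4891, 0.0745, 0.0902]
tcp_rot: [[-0.006, 0.8, -0.599], [0.003, -0.599, -0.801], [-1.0, -0.007, 0.001]]
contact_force: [1.2, -0.1, -0.2]
finger_gap: 0.496
```

```bash
python3 - <<'E'
from h import *
to([.4395,.0795,.07],233.5)
E
```

```text
t 10.07 pos [0.4891 0.0745 0.0902] yaw -126.8 D [ 0.205 -0.426  0.257] A [-0.0018  0.0004  0.0022] F [ 1.2 -0.1 -0.2] q6 21.4 gap 0.496
```

Call:
{"op": "step_arm", "data": {
  "moves": [
    {"dx": 0.1, "dy": -0.2, "dz": 0.1, "ax": 0, "ay": 0, "az": 0.002, "jaw": 0.5},
    {"dx": 0.2, "dy": -0.43, "dz": 0.26, "ax": 0, "ay": 0, "az": 0.002, "jaw": 0.5},
    {"dx": 0.3, "dy": -0.43, "dz": 0.26, "ax": 0, "ay": 0, "az": 0.002, "jaw": 0.5},
    {"dx": 0.3, "dy": -0.43, "dz": 0.26, "ax": 0, "ay": 0, "az": 0.002, "jaw": 0.5}
  ]
}}

```text
clock: 10.4
tcp_pos: [0.4375, 0.0796, 0.0589]
tcp_rot: [[-0.003, 0.801, -0.598], [-0.001, -0.598, -0.801], [-1.0, -0.002, 0.002]]
contact_force: [-0.4, -0.4, -0.9]
finger_gap: 0.499
```

```bash
python3 - <<'E'
from h import *
c=snap('wrist','w9')
to([.4395,.0795,.004],233.5)
E
```

```text
t 10.45 pos [0.4386 0.0796 0.0603] yaw -126.8 D [ 0.563  0.008 -0.006] A [-0.0014  0.0005  0.0002] F [ 0.6 -1.   0.8] q6 16.8 gap 0.501
```

View pics/w9.png

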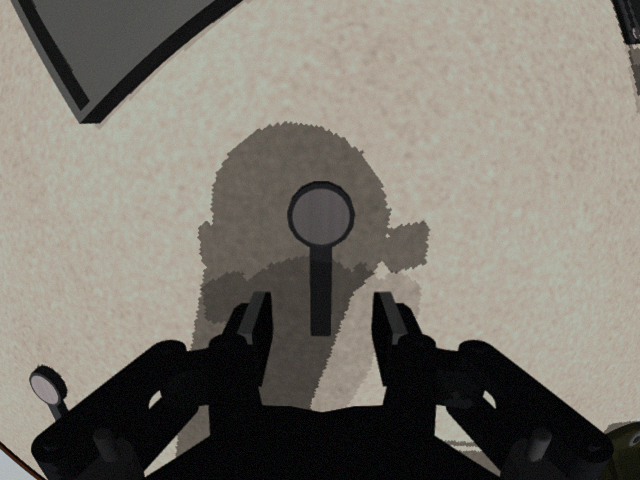

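```bash
python3 - <<'E'
from h import *
w=np.load('pics/w9.npz'); a=onz(w,321,214,.012,True);b=onz(w,320,335,.012,True);print(a,b,np.linalg.norm(a-b),np.degrees(np.arctan2(*(b-a)[1::-1]))+90);g=a+(b-a)*31/72;to([g[0],g[1],.004],233.5); print(g)
E
```

```text
[0.46385645 0.06174425 0.012     ] [0.40610574 0.10553412 0.012     ] 0.07247549305322827 232.82852247312186
t 10.45 pos [0.4386 0.0796 0.0603] yaw -126.8 D [ 0.563 -0.003 -0.011] A [-0.0014  0.0005  0.0002] F [ 0.6 -1.   0.8] q6 16.8 gap 0.501
[0.43899156 0.08059822 0.012     ]
```

Call:
{"op": "step_arm", "data": {
  "moves": [
    {"dx": 0.2, "dy": 0, "dz": -0.01, "ax": 0, "ay": 0, "az": 0, "jaw": 0.5},
    {"dx": 0.4, "dy": 0, "dz": -0.01, "ax": 0, "ay": 0, "az": 0, "jaw": 0.5},
    {"dx": 0.55, "dy": 0, "dz": -0.01, "ax": 0, "ay": 0, "az": 0, "jaw": 0.5},
    {"dx": 0.55, "dy": 0, "dz": -0.01, "ax": 0, "ay": 0, "az": 0, "jaw": 0.6},
    {"dx": 0.55, "dy": 0, "dz": -0.01, "ax": 0, "ay": 0, "az": 0, "jaw": 0.8}
  ]
}}

```text
clock: 10.87
tcp_pos: [0.4397, 0.0798, 0.0056]
tcp_rot: [[-0.002, 0.801, -0.599], [-0.002, -0.599, -0.801], [-1.0, -0.0, 0.003]]
contact_force: [-0.4, 0.2, 0.5]
finger_gap: 0.273
```

Call:
{"op": "step_arm", "data": {
  "moves": [
    {"dx": 0, "dy": 0, "dz": 0, "ax": 0, "ay": 0, "az": 0, "jaw": 1},
    {"dx": 0, "dy": 0, "dz": 0, "ax": 0, "ay": 0, "az": 0, "jaw": 1},
    {"dx": 0, "dy": 0, "dz": 0, "ax": 0, "ay": 0, "az": 0, "jaw": 1},
    {"dx": 0, "dy": 0, "dz": 0, "ax": 0, "ay": 0, "az": 0, "jaw": 1}
  ]
}}

```text
clock: 11.2
tcp_pos: [0.4408, 0.0801, 0.0071]
tcp_rot: [[0.001, 0.801, -0.599], [-0.002, -0.599, -0.801], [-1.0, 0.001, 0.001]]
contact_force: [0.3, -0.7, 3.9]
finger_gap: 0.112
```

Call:
{"op": "step_arm", "data": {
  "moves": [
    {"dx": -0.3, "dy": 0, "dz": 0, "ax": 0, "ay": 0, "az": 0, "jaw": 1},
    {"dx": -0.6, "dy": 0, "dz": 0, "ax": 0, "ay": 0, "az": 0, "jaw": 1},
    {"dx": -0.8, "dy": 0.3, "dz": 0.1, "ax": -0.03, "ay": 0, "az": 0, "jaw": 1},
    {"dx": -0.8, "dy": 0.6, "dz": 0.3, "ax": -0.07, "ay": 0, "az": 0, "jaw": 1},
    {"dx": -0.8, "dy": 1, "dz": 0.4, "ax": -0.1, "ay": 0, "az": 0, "jaw": 1}
  ]
}}

```text
clock: 11.62
tcp_pos: [0.4929, -0.0053, 0.0895]
tcp_rot: [[0.004, 0.946, -0.325], [0.001, -0.325, -0.946], [-1.0, 0.004, -0.002]]
contact_force: [1.1, 1.2, -2.4]
finger_gap: 0.11
```

```bash
python3 - <<'E'
from h import *
to([.649,-.016,.08],267.6)
snap('wrist','w10')
E
```

```text
t 11.62 pos [ 0.4929 -0.0053  0.0895] yaw -108.9 D [ 0.102  1.511 -0.405] A [-0.0919 -0.0005 -0.0012] F [ 1.1  1.2 -2.4] q6 48.1 gap 0.11
```

View pics/w10.png

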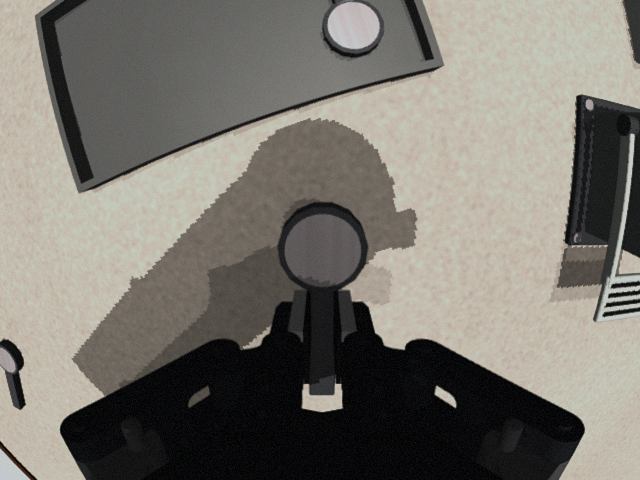

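Call:
{"op": "step_arm", "data": {
  "moves": [
    {"dx": 0, "dy": 0.3, "dz": -0.1, "ax": -0.03, "ay": 0, "az": 0, "jaw": 1},
    {"dx": 0, "dy": 0.6, "dz": -0.2, "ax": -0.06, "ay": 0, "az": 0, "jaw": 1},
    {"dx": 0, "dy": 0.9, "dz": -0.3, "ax": -0.092, "ay": 0, "az": 0, "jaw": 1},
    {"dx": 0, "dy": 1, "dz": -0.4, "ax": -0.092, "ay": 0, "az": 0, "jaw": 1},
    {"dx": 0, "dy": 1, "dz": -0.4, "ax": -0.092, "ay": 0, "az": 0, "jaw": 1}
  ]
}}

```text
clock: 12.08
tcp_pos: [0.604, -0.0038, 0.0863]
tcp_rot: [[-0.0, 0.999, -0.035], [-0.003, -0.035, -0.999], [-1.0, -0.0, 0.003]]
contact_force: [-1.2, -0.6, -2.6]
finger_gap: 0.111
```

```bash
python3 - <<'E'
from h import *
to([.65,-.016,.06],267.6)
E
```

```text
t 12.08 pos [ 0.604  -0.0038  0.0863] yaw -92.0 D [0.263 0.464 0.105] A [0.0021 0.0009 0.0001] F [-1.2 -0.6 -2.6] q6 69.2 gap 0.111
```

Call:
{"op": "step_arm", "data": {
  "moves": [
    {"dx": 0.1, "dy": 0.3, "dz": 0.05, "ax": 0.002, "ay": 0, "az": 0, "jaw": 1},
    {"dx": 0.2, "dy": 0.46, "dz": 0.1, "ax": 0.002, "ay": 0, "az": 0, "jaw": 1},
    {"dx": 0.3, "dy": 0.46, "dz": 0.1, "ax": 0.002, "ay": 0, "az": 0, "jaw": 1},
    {"dx": 0.4, "dy": 0.46, "dz": 0.1, "ax": 0.002, "ay": 0, "az": 0, "jaw": 1},
    {"dx": 0.4, "dy": 0.46, "dz": 0.1, "ax": 0.002, "ay": 0, "az": 0, "jaw": 1}
  ]
}}

```text
clock: 12.5
tcp_pos: [0.6473, -0.0155, 0.0429]
tcp_rot: [[-0.006, 0.999, -0.042], [-0.003, -0.042, -0.999], [-1.0, -0.006, 0.003]]
contact_force: [-0.2, 0.7, -3.2]
finger_gap: 0.114
```

```bash
python3 - <<'E'
from h import *
to([.65,-.016,.012],267.6)
E
```

```text
t 12.5 pos [ 0.6473 -0.0155  0.0429] yaw -92.4 D [0.309 0.029 0.003] A [-0.0001  0.001   0.0018] F [-0.2  0.7 -3.2] q6 71.2 gap 0.114
```

Call:
{"op": "step_arm", "data": {
  "moves": [
    {"dx": 0.15, "dy": 0.03, "dz": 0, "ax": 0, "ay": 0.001, "az": 0.002, "jaw": 1},
    {"dx": 0.3, "dy": 0.03, "dz": 0, "ax": 0, "ay": 0.001, "az": 0.002, "jaw": 1},
    {"dx": 0.31, "dy": 0.03, "dz": 0, "ax": 0, "ay": 0.001, "az": 0.002, "jaw": 1},
    {"dx": 0.31, "dy": 0.03, "dz": 0, "ax": 0, "ay": 0.001, "az": 0.002, "jaw": 1},
    {"dx": 0.31, "dy": 0.03, "dz": 0, "ax": 0, "ay": 0.001, "az": 0.002, "jaw": 0.8}
  ]
}}

```text
clock: 12.92
tcp_pos: [0.6503, -0.0154, 0.0133]
tcp_rot: [[0.002, 0.999, -0.042], [-0.0, -0.042, -0.999], [-1.0, 0.002, -0.0]]
contact_force: [0.6, -0.3, 1.7]
finger_gap: 0.201
```

Call:
{"op": "step_arm", "data": {
  "moves": [
    {"dx": 0, "dy": 0, "dz": 0, "ax": 0, "ay": 0, "az": 0, "jaw": 0.75},
    {"dx": 0, "dy": 0, "dz": 0, "ax": 0, "ay": 0, "az": 0, "jaw": 0.7},
    {"dx": 0, "dy": 0, "dz": 0, "ax": 0, "ay": 0, "az": 0, "jaw": 0.7},
    {"dx": 0, "dy": 0, "dz": 0, "ax": 0, "ay": 0, "az": 0, "jaw": 0.7}
  ]
}}

```text
clock: 13.25
tcp_pos: [0.6505, -0.0154, 0.0139]
tcp_rot: [[0.003, 0.999, -0.042], [0.0, -0.042, -0.999], [-1.0, 0.003, -0.0]]
contact_force: [-0.3, 0.0, -0.5]
finger_gap: 0.302
```

Call:
{"op": "step_arm", "data": {
  "moves": [
    {"dx": -0.3, "dy": 0, "dz": 0, "ax": 0, "ay": 0, "az": 0, "jaw": 0.65},
    {"dx": -0.6, "dy": 0, "dz": 0, "ax": 0, "ay": 0, "az": 0, "jaw": 0.5},
    {"dx": -0.9, "dy": -0.2, "dz": 0, "ax": 0, "ay": 0, "az": 0, "jaw": 0.5},
    {"dx": -1, "dy": -0.5, "dz": -0.3, "ax": 0, "ay": 0, "az": 0, "jaw": 0.5},
    {"dx": -1, "dy": -0.8, "dz": -0.7, "ax": 0.03, "ay": 0, "az": 0, "jaw": 0.5}
  ]
}}

```text
clock: 13.67
tcp_pos: [0.5799, 0.0489, 0.1178]
tcp_rot: [[0.009, 0.99, -0.139], [0.001, -0.139, -0.99], [-1.0, 0.009, -0.003]]
contact_force: [1.4, 1.7, 0.2]
finger_gap: 0.5
```

```bash
python3 - <<'E'
from h import *
to([.462,.353,.1],235)
c=snap('wrist','w12'); snap('side','d12')
E
```

```text
t 13.67 pos [0.5799 0.0489 0.1178] yaw -98.0 D [ 0.172 -1.591 -2.848] A [ 0.1502 -0.0015 -0.0025] F [1.4 1.7 0.2] q6 57.4 gap 0.5
```

View pics/w12.png

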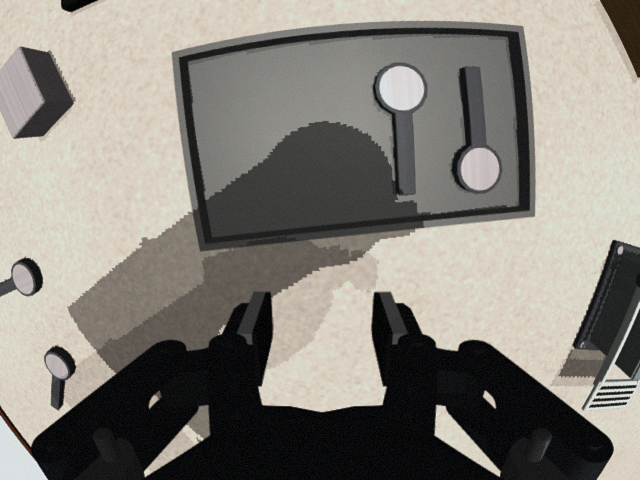

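View pics/d12.png

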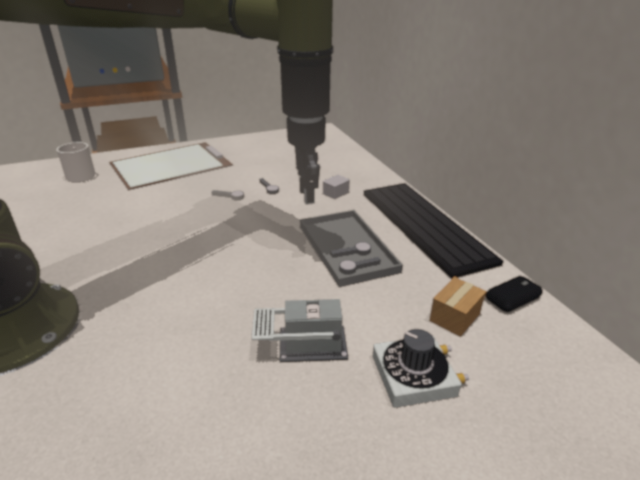

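A and B are in the tray, and the collar line still points at 6. C and D are visible at left, at (60,363) and (25,277). Next is C.

Call:
{"op": "step_arm", "data": {
  "moves": [
    {"dx": 0, "dy": -0.2, "dz": -0.3, "ax": 0, "ay": 0, "az": 0, "jaw": 0.5},
    {"dx": 0, "dy": -0.4, "dz": -0.65, "ax": 0, "ay": 0, "az": 0, "jaw": 0.5},
    {"dx": 0, "dy": -0.6, "dz": -1, "ax": 0.03, "ay": 0, "az": 0, "jaw": 0.5},
    {"dx": 0, "dy": -0.6, "dz": -1, "ax": 0.06, "ay": 0, "az": 0, "jaw": 0.5}
  ]
}}

```text
clock: 14.1
tcp_pos: [0.5298, 0.165, 0.1155]
tcp_rot: [[0.006, 0.948, -0.318], [0.004, -0.318, -0.948], [-1.0, 0.004, -0.006]]
contact_force: [0.0, -1.9, 0.2]
finger_gap: 0.497
```

```bash
python3 - <<'E'
from h import *
to([.462,.353,.1],235)
E
```

```text
t 14.1 pos [0.5298 0.165  0.1155] yaw -108.5 D [ 0.159 -1.242 -1.565] A [ 0.0914 -0.002  -0.001 ] F [ 0.  -1.9  0.2] q6 33.4 gap 0.497
```

Call:
{"op": "step_arm", "data": {
  "moves": [
    {"dx": 0, "dy": -0.25, "dz": -0.3, "ax": 0.03, "ay": 0, "az": 0, "jaw": 0.5},
    {"dx": 0, "dy": -0.5, "dz": -0.65, "ax": 0.06, "ay": 0, "az": 0, "jaw": 0.5},
    {"dx": 0, "dy": -0.75, "dz": -1, "ax": 0.09, "ay": 0, "az": 0, "jaw": 0.5},
    {"dx": 0, "dy": -0.8, "dz": -1, "ax": 0.09, "ay": 0, "az": 0, "jaw": 0.5}
  ]
}}

```text
clock: 14.43
tcp_pos: [0.4845, 0.2895, 0.1155]
tcp_rot: [[0.005, 0.821, -0.572], [0.005, -0.572, -0.821], [-1.0, 0.002, -0.007]]
contact_force: [-0.3, -0.7, -0.9]
finger_gap: 0.501
```

```bash
python3 - <<'E'
from h import *
to([.462,.353,.07],235)
E
```

```text
t 14.43 pos [0.4845 0.2895 0.1155] yaw -124.9 D [ 0.457 -0.549 -0.389] A [ 0.0008 -0.0023 -0.0005] F [-0.3 -0.7 -0.9] q6 3.9 gap 0.501
```

Call:
{"op": "step_arm", "data": {
  "moves": [
    {"dx": 0.1, "dy": -0.25, "dz": -0.2, "ax": 0, "ay": -0.002, "az": 0, "jaw": 0.5},
    {"dx": 0.3, "dy": -0.55, "dz": -0.39, "ax": 0, "ay": -0.002, "az": 0, "jaw": 0.5},
    {"dx": 0.5, "dy": -0.55, "dz": -0.39, "ax": 0, "ay": -0.002, "az": 0, "jaw": 0.5},
    {"dx": 0.55, "dy": -0.55, "dz": -0.39, "ax": 0, "ay": -0.002, "az": 0, "jaw": 0.5},
    {"dx": 0.55, "dy": -0.55, "dz": -0.39, "ax": 0, "ay": -0.002, "az": 0, "jaw": 0.5}
  ]
}}

```text
clock: 14.85
tcp_pos: [0.4613, 0.352, 0.0587]
tcp_rot: [[-0.001, 0.821, -0.571], [-0.004, -0.571, -0.821], [-1.0, 0.002, 0.003]]
contact_force: [0.0, 0.1, -0.1]
finger_gap: 0.5
```

```bash
python3 - <<'E'
from h import *
c=snap('wrist','w13')
to([.462,.353,.004],235)
E
```

```text
t 14.9 pos [0.4623 0.3522 0.0605] yaw -124.9 D [ 0.565 -0.009 -0.005] A [ 0.0007  0.0002 -0.0007] F [-0.5 -0.7  0.6] q6 -2.0 gap 0.499
```

View pics/w13.png

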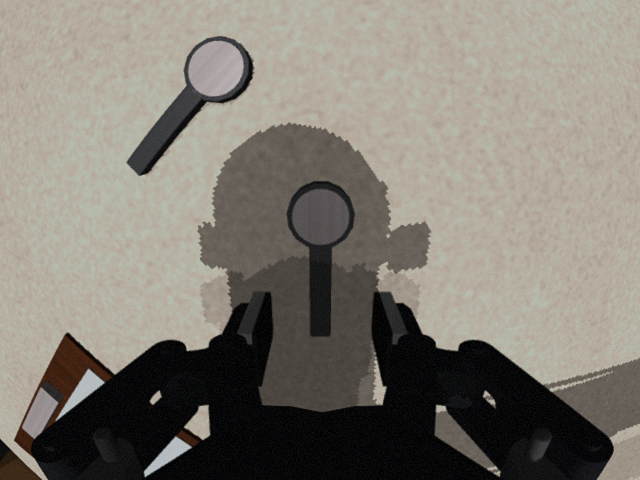

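C is centred just as B was, so I'll descend and grip. First, D from this view too.

Call:
{"op": "step_arm", "data": {
  "moves": [
    {"dx": 0.2, "dy": 0, "dz": -0.01, "ax": 0, "ay": 0, "az": 0, "jaw": 0.5},
    {"dx": 0.4, "dy": 0, "dz": -0.01, "ax": 0, "ay": 0, "az": 0, "jaw": 0.5},
    {"dx": 0.55, "dy": 0, "dz": -0.01, "ax": 0, "ay": 0, "az": 0, "jaw": 0.5},
    {"dx": 0.55, "dy": 0, "dz": -0.01, "ax": 0, "ay": 0, "az": 0, "jaw": 0.6},
    {"dx": 0.55, "dy": 0, "dz": -0.01, "ax": 0, "ay": 0, "az": 0, "jaw": 0.8}
  ]
}}

```text
clock: 15.32
tcp_pos: [0.4639, 0.3523, 0.0068]
tcp_rot: [[0.002, 0.82, -0.572], [-0.002, -0.572, -0.82], [-1.0, 0.003, 0.0]]
contact_force: [-0.1, 0.1, -0.0]
finger_gap: 0.272
```

Call:
{"op": "step_arm", "data": {
  "moves": [
    {"dx": 0, "dy": 0, "dz": 0, "ax": 0, "ay": 0, "az": 0, "jaw": 1},
    {"dx": 0, "dy": 0, "dz": 0, "ax": 0, "ay": 0, "az": 0, "jaw": 1},
    {"dx": 0, "dy": 0, "dz": 0, "ax": 0, "ay": 0, "az": 0, "jaw": 1},
    {"dx": 0, "dy": 0, "dz": 0, "ax": 0, "ay": 0, "az": 0, "jaw": 1}
  ]
}}

```text
clock: 15.65
tcp_pos: [0.465, 0.3528, 0.0089]
tcp_rot: [[0.005, 0.82, -0.572], [-0.0, -0.572, -0.82], [-1.0, 0.004, -0.003]]
contact_force: [-0.6, -1.1, 5.3]
finger_gap: 0.106
```

Call:
{"op": "step_arm", "data": {
  "moves": [
    {"dx": -0.3, "dy": 0, "dz": 0, "ax": 0, "ay": 0, "az": 0, "jaw": 1},
    {"dx": -0.6, "dy": 0, "dz": 0, "ax": 0, "ay": 0, "az": 0, "jaw": 1},
    {"dx": -0.8, "dy": 0, "dz": 0.3, "ax": 0, "ay": 0, "az": 0, "jaw": 1},
    {"dx": -0.8, "dy": 0.2, "dz": 0.6, "ax": -0.03, "ay": 0, "az": 0, "jaw": 1},
    {"dx": -0.8, "dy": 0.4, "dz": 1, "ax": -0.06, "ay": 0, "az": 0, "jaw": 1}
  ]
}}

```text
clock: 16.07
tcp_pos: [0.4406, 0.2515, 0.0902]
tcp_rot: [[0.007, 0.915, -0.402], [0.002, -0.402, -0.915], [-1.0, 0.005, -0.005]]
contact_force: [0.5, -0.8, -1.4]
finger_gap: 0.105
```

```bash
python3 - <<'E'
from h import *
w=np.load('pics/w13.npz'); a=onz(w,217,67,.012,True);b=onz(w,133,168,.012,True);print(a,b,np.linalg.norm(a-b),np.degrees(np.arctan2(*(b-a)[1::-1]))+90)
to([.652,.038,.09],267.6)
snap('wrist','w14')
E
```

```text
[0.58313228 0.33393121 0.012     ] [0.57055892 0.40467875 0.012     ] 0.0718561313522644 190.07747085199517
t 16.07 pos [0.4406 0.2515 0.0902] yaw -113.7 D [0.012 2.794 1.104] A [-0.1185 -0.0011 -0.0019] F [ 0.5 -0.8 -1.4] q6 13.5 gap 0.105
```

View pics/w14.png

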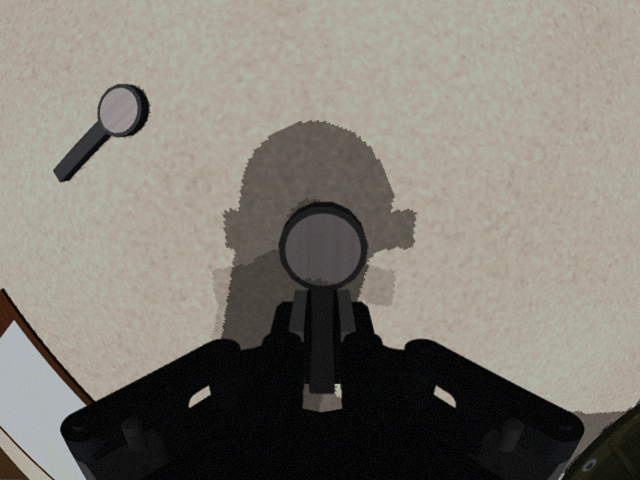

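Call:
{"op": "step_arm", "data": {
  "moves": [
    {"dx": 0, "dy": 0.35, "dz": 0.1, "ax": -0.03, "ay": 0, "az": 0, "jaw": 1},
    {"dx": 0, "dy": 0.7, "dz": 0.25, "ax": -0.06, "ay": 0, "az": 0, "jaw": 1},
    {"dx": 0, "dy": 1, "dz": 0.4, "ax": -0.09, "ay": 0, "az": 0, "jaw": 1},
    {"dx": 0, "dy": 1, "dz": 0.5, "ax": -0.118, "ay": 0, "az": 0, "jaw": 1}
  ]
}}

```text
clock: 16.45
tcp_pos: [0.5128, 0.1561, 0.089]
tcp_rot: [[0.003, 0.999, -0.038], [-0.003, -0.038, -0.999], [-1.0, 0.003, 0.002]]
contact_force: [-1.4, 0.2, -1.5]
finger_gap: 0.102
```

```bash
python3 - <<'E'
from h import *
to([.652,.038,.09],267.6)
E
```

```text
t 16.45 pos [0.5128 0.1561 0.089 ] yaw -92.2 D [-0.002  1.437  1.127] A [ 0.0012  0.0008 -0.0011] F [-1.4  0.2 -1.5] q6 49.2 gap 0.102
```

Call:
{"op": "step_arm", "data": {
  "moves": [
    {"dx": 0, "dy": 0.3, "dz": 0.25, "ax": 0, "ay": 0, "az": 0, "jaw": 1},
    {"dx": 0, "dy": 0.6, "dz": 0.5, "ax": 0, "ay": 0, "az": 0, "jaw": 1},
    {"dx": 0, "dy": 0.9, "dz": 0.75, "ax": 0, "ay": 0, "az": 0, "jaw": 1},
    {"dx": 0, "dy": 1, "dz": 1, "ax": 0, "ay": 0, "az": 0, "jaw": 1},
    {"dx": 0, "dy": 1, "dz": 1, "ax": 0, "ay": 0, "az": 0, "jaw": 1}
  ]
}}

```text
clock: 16.87
tcp_pos: [0.6099, 0.0484, 0.0885]
tcp_rot: [[0.001, 0.999, -0.043], [-0.004, -0.043, -0.999], [-1.0, 0.002, 0.004]]
contact_force: [-0.6, 0.9, -2.4]
finger_gap: 0.102
```

```bash
python3 - <<'E'
from h import *
to([.652,.038,.05],267.6)
E
```

```text
t 16.87 pos [0.6099 0.0484 0.0885] yaw -92.4 D [0.386 0.424 0.084] A [-0.0003  0.0012 -0.0005] F [-0.6  0.9 -2.4] q6 64.1 gap 0.102
```

Call:
{"op": "step_arm", "data": {
  "moves": [
    {"dx": 0.05, "dy": 0.3, "dz": 0.05, "ax": 0, "ay": 0, "az": 0, "jaw": 1},
    {"dx": 0.15, "dy": 0.43, "dz": 0.08, "ax": 0, "ay": 0.001, "az": 0, "jaw": 1},
    {"dx": 0.3, "dy": 0.43, "dz": 0.08, "ax": 0, "ay": 0.001, "az": 0, "jaw": 1},
    {"dx": 0.39, "dy": 0.43, "dz": 0.08, "ax": 0, "ay": 0.001, "az": 0, "jaw": 1},
    {"dx": 0.39, "dy": 0.43, "dz": 0.08, "ax": 0, "ay": 0.001, "az": 0, "jaw": 1}
  ]
}}

```text
clock: 17.28
tcp_pos: [0.6506, 0.0383, 0.0462]
tcp_rot: [[-0.004, 0.999, -0.043], [-0.001, -0.043, -0.999], [-1.0, -0.004, 0.001]]
contact_force: [-0.0, 0.6, -1.5]
finger_gap: 0.109
```

```bash
python3 - <<'E'
from h import *
to([.652,.038,.0135],267.6)
E
```

```text
t 17.28 pos [0.6506 0.0383 0.0462] yaw -92.5 D [0.327 0.015 0.002] A [-0.0004  0.0005  0.0012] F [-0.   0.6 -1.5] q6 66.6 gap 0.109
```

Call:
{"op": "step_arm", "data": {
  "moves": [
    {"dx": 0.15, "dy": 0.01, "dz": 0, "ax": 0, "ay": 0.0005, "az": 0.001, "jaw": 1},
    {"dx": 0.28, "dy": 0.01, "dz": 0, "ax": 0, "ay": 0.0005, "az": 0.001, "jaw": 1},
    {"dx": 0.33, "dy": 0.01, "dz": 0, "ax": 0, "ay": 0.0005, "az": 0.001, "jaw": 1},
    {"dx": 0.33, "dy": 0.01, "dz": 0, "ax": 0, "ay": 0.0005, "az": 0.001, "jaw": 1},
    {"dx": 0.33, "dy": 0.01, "dz": 0, "ax": 0, "ay": 0.0005, "az": 0.001, "jaw": 0.8}
  ]
}}

```text
clock: 17.7
tcp_pos: [0.6515, 0.0386, 0.0139]
tcp_rot: [[0.0, 0.999, -0.042], [0.0, -0.042, -0.999], [-1.0, 0.0, -0.0]]
contact_force: [0.1, 0.0, 0.9]
finger_gap: 0.197
```

Call:
{"op": "step_arm", "data": {
  "moves": [
    {"dx": 0, "dy": 0, "dz": 0, "ax": 0, "ay": 0, "az": 0, "jaw": 0.75},
    {"dx": 0, "dy": 0, "dz": 0, "ax": 0, "ay": 0, "az": 0, "jaw": 0.7},
    {"dx": 0, "dy": 0, "dz": 0, "ax": 0, "ay": 0, "az": 0, "jaw": 0.7},
    {"dx": 0, "dy": 0, "dz": 0, "ax": 0, "ay": 0, "az": 0, "jaw": 0.7}
  ]
}}

```text
clock: 18.03
tcp_pos: [0.6516, 0.0387, 0.014]
tcp_rot: [[0.0, 0.999, -0.042], [0.0, -0.042, -0.999], [-1.0, 0.0, -0.0]]
contact_force: [-0.4, 0.3, 0.0]
finger_gap: 0.303
```

Call:
{"op": "step_arm", "data": {
  "moves": [
    {"dx": -0.3, "dy": 0, "dz": 0, "ax": 0, "ay": 0, "az": 0, "jaw": 0.65},
    {"dx": -0.6, "dy": 0, "dz": 0, "ax": 0, "ay": 0, "az": 0, "jaw": 0.5},
    {"dx": -0.9, "dy": -0.2, "dz": 0, "ax": 0.03, "ay": 0, "az": 0, "jaw": 0.5},
    {"dx": -1, "dy": -0.5, "dz": -0.3, "ax": 0.06, "ay": 0, "az": 0, "jaw": 0.5},
    {"dx": -1, "dy": -0.8, "dz": -0.7, "ax": 0.1, "ay": 0, "az": 0, "jaw": 0.5}
  ]
}}

```text
clock: 18.45
tcp_pos: [0.5831, 0.1009, 0.1182]
tcp_rot: [[0.006, 0.938, -0.347], [0.002, -0.347, -0.938], [-1.0, 0.005, -0.004]]
contact_force: [-0.5, 0.7, -0.1]
finger_gap: 0.503
```

```bash
python3 - <<'E'
from h import *
to([.578,.364,.1],190)
c=snap('wrist','w15')
E
```

```text
t 18.45 pos [0.5831 0.1009 0.1182] yaw -110.3 D [ 0.187 -0.961 -2.45 ] A [ 0.3317 -0.0021 -0.0009] F [-0.5  0.7 -0.1] q6 40.4 gap 0.503
```

View pics/w15.png

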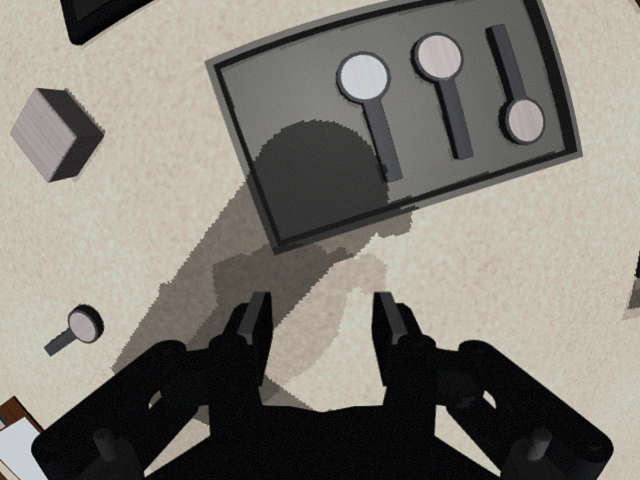

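```bash
python3 - <<'E'
from h import *
w=np.load('pics/w15.npz'); a=onz(w,84,324,.012,True);b=onz(w,48,351,.012,True);print(a,b,np.linalg.norm(a-b),np.degrees(np.arctan2(*(b-a)[1::-1]))+90)
E
```

```text
[0.58493752 0.33021596 0.012     ] [0.57097856 0.40157996 0.012     ] 0.07271638456711992 191.06744420987945
```

Call:
{"op": "step_arm", "data": {
  "moves": [
    {"dx": 0, "dy": -0.1, "dz": -0.3, "ax": 0.037, "ay": 0, "az": 0, "jaw": 0.5},
    {"dx": 0, "dy": -0.2, "dz": -0.65, "ax": 0.075, "ay": 0, "az": 0, "jaw": 0.5},
    {"dx": 0, "dy": -0.4, "dz": -1, "ax": 0.113, "ay": 0, "az": 0, "jaw": 0.5},
    {"dx": 0, "dy": -0.4, "dz": -1, "ax": 0.15, "ay": 0, "az": 0, "jaw": 0.5},
    {"dx": 0, "dy": -0.4, "dz": -1, "ax": 0.19, "ay": 0, "az": 0, "jaw": 0.5}
  ]
}}

```text
clock: 18.92
tcp_pos: [0.5774, 0.2163, 0.1166]
tcp_rot: [[0.003, 0.572, -0.82], [0.004, -0.82, -0.572], [-1.0, -0.001, -0.005]]
contact_force: [-0.2, 0.0, 0.3]
finger_gap: 0.494
```

```bash
python3 - <<'E'
from h import *
to([.578,.364,.1],190)
E
```

```text
t 18.92 pos [0.5774 0.2163 0.1166] yaw -145.1 D [ 0.172 -1.207 -0.849] A [ 0.1383 -0.0014  0.0008] F [-0.2  0.   0.3] q6 -4.2 gap 0.494
```

Call:
{"op": "step_arm", "data": {
  "moves": [
    {"dx": 0, "dy": -0.3, "dz": -0.2, "ax": 0.037, "ay": 0, "az": 0, "jaw": 0.5},
    {"dx": 0, "dy": -0.6, "dz": -0.4, "ax": 0.075, "ay": 0, "az": 0, "jaw": 0.5},
    {"dx": 0, "dy": -0.9, "dz": -0.6, "ax": 0.113, "ay": 0, "az": 0, "jaw": 0.5},
    {"dx": 0.1, "dy": -1, "dz": -0.85, "ax": 0.138, "ay": 0, "az": 0, "jaw": 0.5},
    {"dx": 0.2, "dy": -1, "dz": -0.85, "ax": 0.138, "ay": 0, "az": 0, "jaw": 0.5}
  ]
}}

```text
clock: 19.33
tcp_pos: [0.5904, 0.351, 0.0958]
tcp_rot: [[0.003, 0.174, -0.985], [0.004, -0.985, -0.174], [-1.0, -0.003, -0.004]]
contact_force: [-0.5, -0.6, -1.3]
finger_gap: 0.501
```

```bash
python3 - <<'E'
from h import *
to([.578,.364,.06],190)
E
```

```text
t 19.33 pos [0.5904 0.351  0.0958] yaw -170.0 D [ 0.358 -0.148  0.101] A [ 0.0001 -0.0013  0.0011] F [-0.5 -0.6 -1.3] q6 -37.3 gap 0.501
```

Call:
{"op": "step_arm", "data": {
  "moves": [
    {"dx": 0.2, "dy": -0.15, "dz": 0.1, "ax": 0, "ay": 0, "az": 0.001, "jaw": 0.5},
    {"dx": 0.35, "dy": -0.15, "dz": 0.1, "ax": 0, "ay": 0, "az": 0.001, "jaw": 0.5},
    {"dx": 0.35, "dy": -0.15, "dz": 0.1, "ax": 0, "ay": 0, "az": 0.001, "jaw": 0.5},
    {"dx": 0.35, "dy": -0.15, "dz": 0.1, "ax": 0, "ay": 0, "az": 0.001, "jaw": 0.5}
  ]
}}

```text
clock: 19.67
tcp_pos: [0.5778, 0.3635, 0.0598]
tcp_rot: [[0.003, 0.174, -0.985], [-0.001, -0.985, -0.174], [-1.0, 0.001, -0.002]]
contact_force: [0.8, -0.7, 0.1]
finger_gap: 0.498
```

```bash
python3 - <<'E'
from h import *
c=snap('wrist','w16')
to([.578,.364,.004],190)
E
```

```text
t 19.72 pos [0.5786 0.3638 0.0615] yaw -170.0 D [ 0.575 -0.003  0.008] A [ 0.0001 -0.0015 -0.0001] F [-0.4  0.   0.8] q6 -39.0 gap 0.5
```

View pics/w16.png

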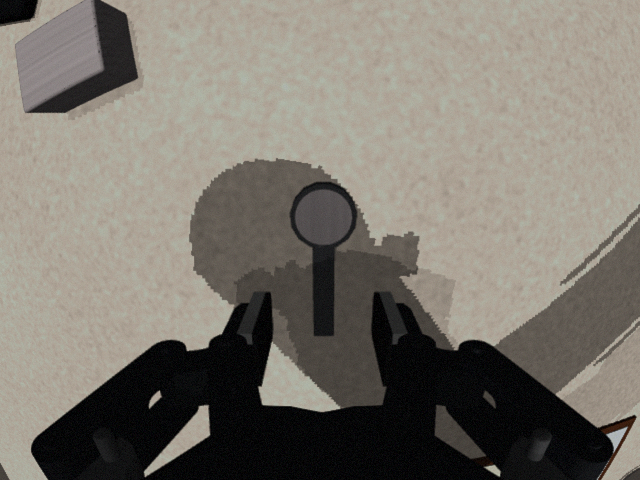

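D is centred and aligned: disc at (323,215), stem end at (323,335). I'll grip it.

Call:
{"op": "step_arm", "data": {
  "moves": [
    {"dx": 0.2, "dy": 0, "dz": 0.01, "ax": 0, "ay": 0, "az": 0, "jaw": 0.5},
    {"dx": 0.4, "dy": 0, "dz": 0.01, "ax": 0, "ay": 0, "az": 0, "jaw": 0.5},
    {"dx": 0.56, "dy": 0, "dz": 0.01, "ax": 0, "ay": 0, "az": 0, "jaw": 0.5},
    {"dx": 0.56, "dy": 0, "dz": 0.01, "ax": 0, "ay": 0, "az": 0, "jaw": 0.6},
    {"dx": 0.56, "dy": 0, "dz": 0.01, "ax": 0, "ay": 0, "az": 0, "jaw": 0.8}
  ]
}}

```text
clock: 20.13
tcp_pos: [0.5785, 0.3632, 0.0066]
tcp_rot: [[0.005, 0.174, -0.985], [0.001, -0.985, -0.174], [-1.0, 0.0, -0.005]]
contact_force: [0.3, -0.1, 1.8]
finger_gap: 0.27
```

Call:
{"op": "step_arm", "data": {
  "moves": [
    {"dx": 0, "dy": 0, "dz": 0, "ax": 0, "ay": 0, "az": 0, "jaw": 1},
    {"dx": 0, "dy": 0, "dz": 0, "ax": 0, "ay": 0, "az": 0, "jaw": 1},
    {"dx": 0, "dy": 0, "dz": 0, "ax": 0, "ay": 0, "az": 0, "jaw": 1},
    {"dx": 0, "dy": 0, "dz": 0, "ax": 0, "ay": 0, "az": 0, "jaw": 1}
  ]
}}

```text
clock: 20.47
tcp_pos: [0.5795, 0.3637, 0.0088]
tcp_rot: [[0.008, 0.174, -0.985], [0.002, -0.985, -0.174], [-1.0, -0.001, -0.008]]
contact_force: [0.0, -0.6, 4.7]
finger_gap: 0.11
```

Call:
{"op": "step_arm", "data": {
  "moves": [
    {"dx": -0.3, "dy": 0, "dz": 0, "ax": 0, "ay": 0, "az": 0, "jaw": 1},
    {"dx": -0.6, "dy": 0, "dz": 0, "ax": 0, "ay": 0, "az": 0, "jaw": 1},
    {"dx": -0.8, "dy": 0.3, "dz": 0.2, "ax": -0.037, "ay": 0, "az": 0, "jaw": 1},
    {"dx": -0.8, "dy": 0.6, "dz": 0.2, "ax": -0.075, "ay": 0, "az": 0, "jaw": 1},
    {"dx": -0.8, "dy": 1, "dz": 0.2, "ax": -0.11, "ay": 0, "az": 0, "jaw": 1}
  ]
}}

```text
clock: 20.88
tcp_pos: [0.5763, 0.2627, 0.0906]
tcp_rot: [[0.011, 0.505, -0.863], [0.005, -0.863, -0.505], [-1.0, 0.001, -0.012]]
contact_force: [1.6, -0.1, -2.5]
finger_gap: 0.107
```

```bash
python3 - <<'E'
from h import *
to([.654,.091,.09],267.6)
snap('wrist','w17')
E
```

```text
t 20.88 pos [0.5763 0.2627 0.0906] yaw -149.7 D [0.006 1.874 0.197] A [-0.3182 -0.0032 -0.0021] F [ 1.6 -0.1 -2.5] q6 -12.4 gap 0.107
```

View pics/w17.png

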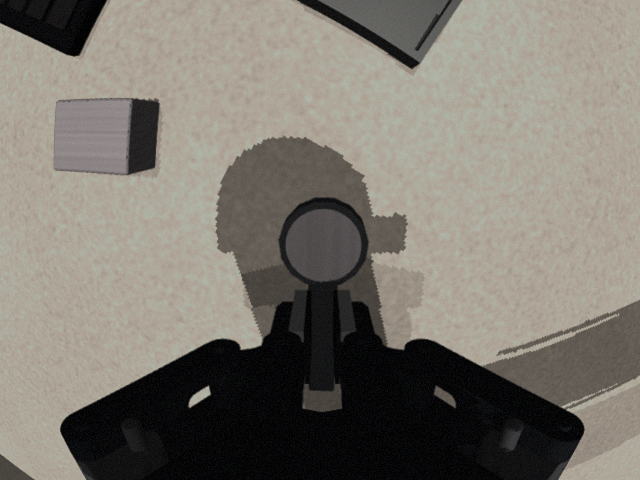

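Call:
{"op": "step_arm", "data": {
  "moves": [
    {"dx": 0, "dy": 0.3, "dz": 0.05, "ax": -0.037, "ay": 0, "az": 0, "jaw": 1},
    {"dx": 0, "dy": 0.6, "dz": 0.1, "ax": -0.075, "ay": 0, "az": 0, "jaw": 1},
    {"dx": 0, "dy": 0.9, "dz": 0.1, "ax": -0.113, "ay": 0, "az": 0, "jaw": 1},
    {"dx": 0, "dy": 1, "dz": 0.1, "ax": -0.15, "ay": 0, "az": 0, "jaw": 1},
    {"dx": 0, "dy": 1, "dz": 0.1, "ax": -0.19, "ay": 0, "az": 0, "jaw": 1}
  ]
}}

```text
clock: 21.35
tcp_pos: [0.6201, 0.1615, 0.0897]
tcp_rot: [[0.008, 0.905, -0.425], [0.001, -0.425, -0.905], [-1.0, 0.007, -0.004]]
contact_force: [-0.1, 0.6, -1.8]
finger_gap: 0.107
```

```bash
python3 - <<'E'
from h import *
to([.654,.09,.08],267.6)
E
```

```text
t 21.35 pos [0.6201 0.1615 0.0897] yaw -115.1 D [0.099 0.61  0.504] A [-0.1263 -0.0009 -0.0023] F [-0.1  0.6 -1.8] q6 32.3 gap 0.107
```

Call:
{"op": "step_arm", "data": {
  "moves": [
    {"dx": 0, "dy": 0.2, "dz": 0.15, "ax": -0.037, "ay": 0, "az": 0, "jaw": 1},
    {"dx": 0, "dy": 0.4, "dz": 0.3, "ax": -0.075, "ay": 0, "az": 0, "jaw": 1},
    {"dx": 0.1, "dy": 0.61, "dz": 0.5, "ax": -0.113, "ay": 0, "az": 0, "jaw": 1},
    {"dx": 0.3, "dy": 0.61, "dz": 0.5, "ax": -0.126, "ay": -0.001, "az": -0.002, "jaw": 1},
    {"dx": 0.4, "dy": 0.61, "dz": 0.5, "ax": -0.126, "ay": -0.001, "az": -0.002, "jaw": 1}
  ]
}}

```text
clock: 21.77
tcp_pos: [0.6536, 0.0888, 0.0472]
tcp_rot: [[-0.003, 0.999, -0.044], [-0.001, -0.044, -0.999], [-1.0, -0.003, 0.001]]
contact_force: [-0.8, -0.4, -3.6]
finger_gap: 0.104
```

```bash
python3 - <<'E'
from h import *
to([.654,.09,.0135],267.6)
E
```

```text
t 21.77 pos [0.6536 0.0888 0.0472] yaw -92.5 D [ 0.337  0.004 -0.012] A [-0.0008  0.0002  0.0008] F [-0.8 -0.4 -3.6] q6 62.4 gap 0.104
```

Call:
{"op": "step_arm", "data": {
  "moves": [
    {"dx": 0.15, "dy": 0, "dz": -0.01, "ax": 0, "ay": 0, "az": 0.001, "jaw": 1},
    {"dx": 0.28, "dy": 0, "dz": -0.01, "ax": 0, "ay": 0, "az": 0.001, "jaw": 1},
    {"dx": 0.34, "dy": 0, "dz": -0.01, "ax": 0, "ay": 0, "az": 0.001, "jaw": 1},
    {"dx": 0.34, "dy": 0, "dz": -0.01, "ax": 0, "ay": 0, "az": 0.001, "jaw": 1},
    {"dx": 0.34, "dy": 0, "dz": -0.01, "ax": 0, "ay": 0, "az": 0.001, "jaw": 0.8}
  ]
}}

```text
clock: 22.18
tcp_pos: [0.6537, 0.0905, 0.0138]
tcp_rot: [[0.001, 0.999, -0.044], [-0.001, -0.044, -0.999], [-1.0, 0.001, 0.001]]
contact_force: [1.4, 0.4, -1.4]
finger_gap: 0.201
```

Call:
{"op": "step_arm", "data": {
  "moves": [
    {"dx": 0, "dy": 0, "dz": 0, "ax": 0, "ay": 0, "az": 0, "jaw": 0.75},
    {"dx": 0, "dy": 0, "dz": 0, "ax": 0, "ay": 0, "az": 0, "jaw": 0.7},
    {"dx": 0, "dy": 0, "dz": 0, "ax": 0, "ay": 0, "az": 0, "jaw": 0.7},
    {"dx": 0, "dy": 0, "dz": 0, "ax": 0, "ay": 0, "az": 0, "jaw": 0.7}
  ]
}}

```text
clock: 22.52
tcp_pos: [0.6538, 0.0907, 0.0139]
tcp_rot: [[0.002, 0.999, -0.044], [-0.0, -0.044, -0.999], [-1.0, 0.002, 0.0]]
contact_force: [-0.3, -0.1, -0.0]
finger_gap: 0.297
```

Call:
{"op": "step_arm", "data": {
  "moves": [
    {"dx": -0.3, "dy": 0, "dz": 0, "ax": 0, "ay": 0, "az": 0, "jaw": 0.65},
    {"dx": -0.6, "dy": 0, "dz": 0, "ax": 0, "ay": 0, "az": 0, "jaw": 0.7},
    {"dx": -0.9, "dy": -0.3, "dz": 0, "ax": 0, "ay": 0, "az": 0, "jaw": 1},
    {"dx": -1, "dy": -0.7, "dz": 0.2, "ax": 0, "ay": 0, "az": 0, "jaw": 1},
    {"dx": -1, "dy": -0.9, "dz": 0.5, "ax": 0, "ay": 0, "az": 0, "jaw": 1}
  ]
}}

```text
clock: 22.93
tcp_pos: [0.5615, 0.0465, 0.1172]
tcp_rot: [[0.007, 0.999, -0.041], [0.001, -0.041, -0.999], [-1.0, 0.007, -0.001]]
contact_force: [1.5, -1.1, 0.9]
finger_gap: -0.002
```

```bash
python3 - <<'E'
from h import *
to([.654,.09,.0135],267.6)
c=snap('wrist','w18');snap('side','d18');snap('scene','s18')
E
```

```text
t 22.93 pos [0.5615 0.0465 0.1172] yaw -92.4 D [ 1.044  0.899 -0.472] A [ 0.0002 -0.0005 -0.0022] F [ 1.5 -1.1  0.9] q6 62.4 gap -0.002
```

View pics/w18.png

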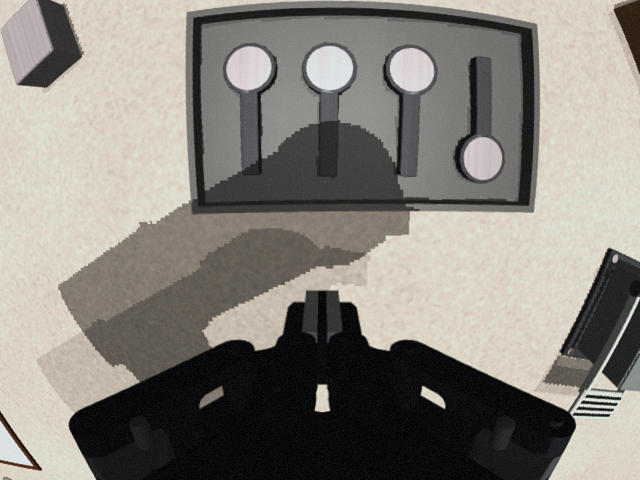

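View pics/s18.png

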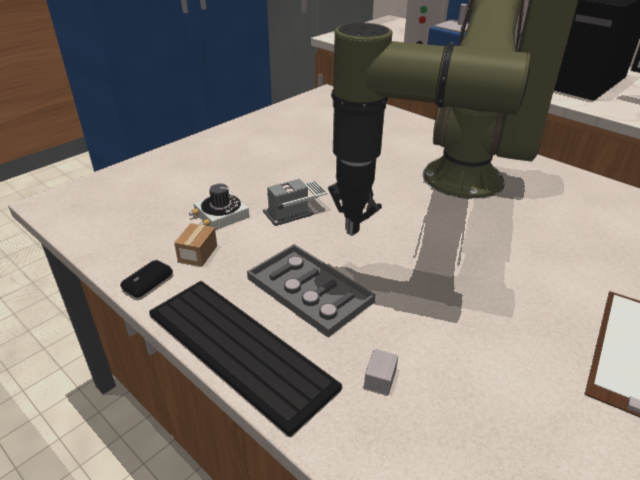

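View pics/d18.png

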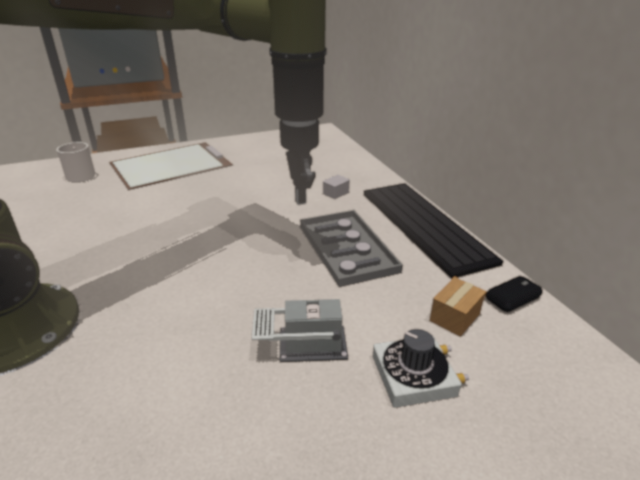

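All four lie flat and separate in the tray: discs at wrist (250,70), (330,69), (410,70) and (481,158). There is no fifth sample on the bench in any view. Next is the lever pad.

```bash
python3 - <<'E'
from h import *
s=np.load('pics/s18.npz');d=np.load('pics/d18.npz');w=np.load('pics/w2.npz')
a=cv2.resize(s['frame'][165:230,255:335,::-1],(480,390),interpolation=cv2.INTER_CUBIC)
b=cv2.resize(w['frame'][200:335,350:530,::-1],(520,390),interpolation=cv2.INTER_CUBIC)
cv2.imwrite('pics/z19.png',np.hstack([a,b])[:, :800] if False else cv2.resize(np.hstack([a,b]),(800,312)))
E
```

```text
(no output)
```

View pics/z19.png

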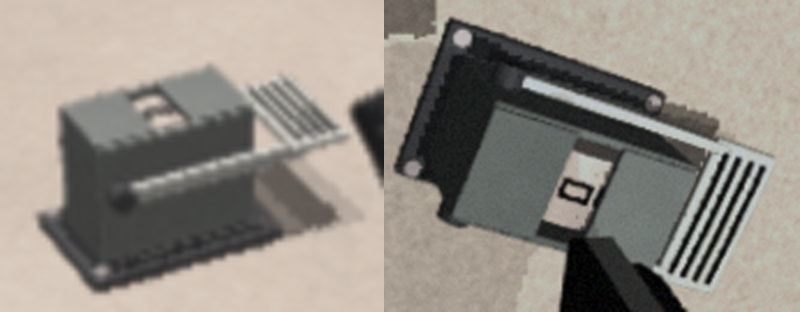

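```bash
python3 - <<'E'
from h import *
s=np.load('pics/s18.npz');d=np.load('pics/d18.npz');w=np.load('pics/w2.npz')
rs=[ray(s,317.1,187.9),ray(d,263.6,323.3),ray(w,493.7,293.5,True)]
print(tri(rs),tri(rs[:2]))
W=lambda x,y:onz(w,350+(x-384)/2.311,200+y/2.311,.055,True)
q=[W(*p) for p in [(720,145),(775,158),(710,290),(657,270)]];print(np.round(q,4),np.mean(q,0));e=q[0]-q[3];print(np.degrees(np.arctan2(e[1],e[0])))
to([.3985,-.206,.11],180+78)
E
```

```text
(array([ 0.40059981, -0.20633777,  0.05031724]), [0.002, 0.0019, 0.0007]) (array([ 0.40097189, -0.20565985,  0.0504061 ]), [0.0019, 0.0019])
[[ 0.4066 -0.2426  0.055 ]
 [ 0.3772 -0.2356  0.055 ]
 [ 0.3991 -0.1717  0.055 ]
 [ 0.4283 -0.1843  0.055 ]] [ 0.40277921 -0.20856542  0.055     ]
-110.43123739381429
t 23.08 pos [0.5606 0.0437 0.1151] yaw -92.6 D [ 0.043 -1.507  2.568] A [ 0.0522 -0.0003 -0.0012] F [-0.6  0.   0.2] q6 62.4 gap 0.0
```

Call:
{"op": "step_arm", "data": {
  "moves": [
    {"dx": -0.1, "dy": -0.2, "dz": 0.3, "ax": 0.02, "ay": 0, "az": 0, "jaw": 1},
    {"dx": -0.1, "dy": -0.4, "dz": 0.65, "ax": 0.04, "ay": 0, "az": 0, "jaw": 1},
    {"dx": -0.1, "dy": -0.6, "dz": 1, "ax": 0.07, "ay": 0, "az": 0, "jaw": 1},
    {"dx": -0.1, "dy": -0.7, "dz": 1, "ax": 0.096, "ay": 0, "az": 0, "jaw": 1}
  ]
}}

```text
clock: 23.42
tcp_pos: [0.4849, -0.0563, 0.1251]
tcp_rot: [[0.004, 0.938, -0.347], [-0.0, -0.347, -0.938], [-1.0, 0.004, -0.001]]
contact_force: [0.1, -0.1, -0.0]
finger_gap: 0.001
```

```bash
python3 - <<'E'
from h import *
to([.4,-.206,.12],250)
E
```

```text
t 23.42 pos [ 0.4849 -0.0563  0.1251] yaw -110.3 D [ 0.047 -0.277  1.698] A [-0.0017 -0.0004 -0.0012] F [ 0.1 -0.1 -0. ] q6 52.5 gap 0.001
```

Call:
{"op": "step_arm", "data": {
  "moves": [
    {"dx": 0, "dy": -0.1, "dz": 0.35, "ax": 0, "ay": 0, "az": 0, "jaw": 1},
    {"dx": 0, "dy": -0.2, "dz": 0.7, "ax": 0, "ay": 0, "az": 0, "jaw": 1},
    {"dx": 0, "dy": -0.28, "dz": 1, "ax": 0, "ay": 0, "az": 0, "jaw": 1},
    {"dx": 0, "dy": -0.28, "dz": 1, "ax": 0, "ay": 0, "az": 0, "jaw": 1}
  ]
}}

```text
clock: 23.75
tcp_pos: [0.4224, -0.143, 0.1253]
tcp_rot: [[0.004, 0.937, -0.35], [-0.001, -0.35, -0.937], [-1.0, 0.004, -0.001]]
contact_force: [1.1, 0.2, 0.2]
finger_gap: 0.0
```

Call:
{"op": "step_arm", "data": {
  "moves": [
    {"dx": 0.05, "dy": 0, "dz": 0.35, "ax": 0, "ay": 0, "az": 0, "jaw": 1},
    {"dx": 0.05, "dy": 0, "dz": 0.6, "ax": 0, "ay": 0, "az": 0, "jaw": 1},
    {"dx": 0.05, "dy": 0, "dz": 0.67, "ax": 0, "ay": 0, "az": 0, "jaw": 1},
    {"dx": 0.05, "dy": 0, "dz": 0.67, "ax": 0, "ay": 0, "az": 0, "jaw": 1}
  ]
}}

```text
clock: 24.08
tcp_pos: [0.3989, -0.2068, 0.1202]
tcp_rot: [[0.004, 0.936, -0.352], [-0.001, -0.352, -0.936], [-1.0, 0.004, -0.001]]
contact_force: [0.0, 0.4, 0.8]
finger_gap: 0.003
```

```bash
python3 - <<'E'
from h import *
to([.4,-.206,.07],250)
snap('wrist','w20')
E
```

```text
t 24.08 pos [ 0.3989 -0.2068  0.1202] yaw -110.6 D [ 0.503  0.005 -0.011] A [-0.0035 -0.0003 -0.0013] F [0.  0.4 0.8] q6 70.8 gap 0.003
```

View pics/w20.png

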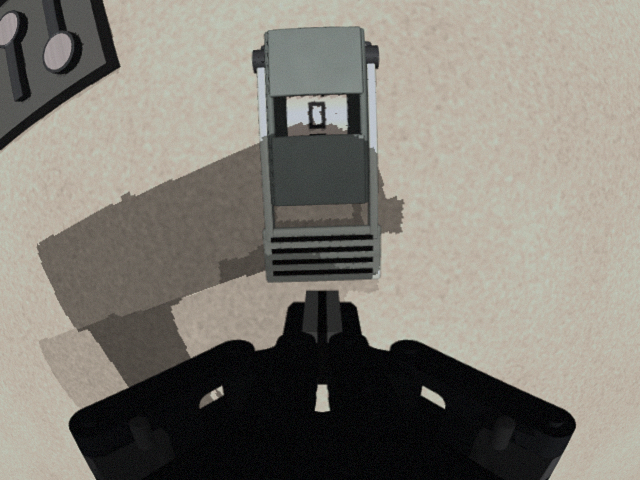

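```bash
python3 - <<'E'
from h import *
w=np.load('pics/w20.npz')
for z in (.05,.055): print(onz(w,322,255,z,True), onz(w,322,231,z,True),onz(w,322,280,z,True))
E
```

```text
[ 0.4011832  -0.20674821  0.05      ] [ 0.41522084 -0.21201203  0.05      ] [ 0.38590124 -0.20101815  0.05      ]
[ 0.40274109 -0.20733447  0.055     ] [ 0.41644951 -0.21247484  0.055     ] [ 0.38781753 -0.20173879  0.055     ]
```

The pad centre is at (0.402, -0.207), and the tip is about 3 mm outward of it. First press:

Call:
{"op": "step_arm", "data": {
  "moves": [
    {"dx": 0.2, "dy": 0, "dz": 0, "ax": 0, "ay": 0, "az": 0, "jaw": 1},
    {"dx": 0.4, "dy": 0, "dz": 0, "ax": 0, "ay": 0, "az": 0, "jaw": 1},
    {"dx": 0.55, "dy": 0, "dz": 0, "ax": 0, "ay": 0, "az": 0, "jaw": 1},
    {"dx": 0.55, "dy": 0, "dz": 0, "ax": 0, "ay": 0, "az": 0, "jaw": 1}
  ]
}}

```text
clock: 24.47
tcp_pos: [0.3984, -0.2045, 0.0617]
tcp_rot: [[-0.001, 0.936, -0.351], [0.001, -0.351, -0.936], [-1.0, -0.001, -0.001]]
contact_force: [-0.8, 0.3, -0.6]
finger_gap: 0.001
```

Call:
{"op": "step_arm", "data": {
  "moves": [
    {"dx": 0.1, "dy": 0, "dz": 0, "ax": 0, "ay": 0, "az": 0, "jaw": 1},
    {"dx": 0.2, "dy": 0, "dz": 0, "ax": 0, "ay": 0, "az": 0, "jaw": 1},
    {"dx": 0.3, "dy": 0, "dz": 0, "ax": 0, "ay": 0, "az": 0, "jaw": 1},
    {"dx": 0.36, "dy": 0, "dz": 0, "ax": 0, "ay": 0, "az": 0, "jaw": 1},
    {"dx": 0.36, "dy": 0, "dz": 0, "ax": 0, "ay": 0, "az": 0, "jaw": 1}
  ]
}}

```text
clock: 24.88
tcp_pos: [0.3989, -0.2044, 0.0256]
tcp_rot: [[0.0, 0.937, -0.35], [0.001, -0.35, -0.937], [-1.0, -0.0, -0.001]]
contact_force: [0.9, 1.3, 4.7]
finger_gap: -0.002
```

```bash
python3 - <<'E'
from h import *
to([.4,-.206,.028],250)
snap('wrist','w21')
E
```

```text
t 24.88 pos [ 0.3989 -0.2044  0.0256] yaw -110.5 D [-0.024  0.016  0.011] A [-0.0028 -0.0003  0.0001] F [0.9 1.3 4.7] q6 70.7 gap -0.002
```

View pics/w21.png

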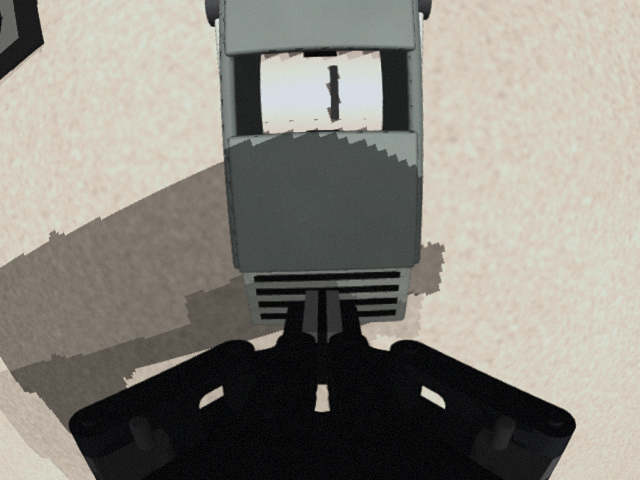

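The wheel shows 1, with 4.7 N on the tip. I'll raise clear and repeat.

Call:
{"op": "step_arm", "data": {
  "moves": [
    {"dx": -0.15, "dy": 0, "dz": 0, "ax": 0, "ay": 0, "az": 0, "jaw": 1},
    {"dx": -0.3, "dy": 0, "dz": 0, "ax": 0, "ay": 0, "az": 0, "jaw": 1},
    {"dx": -0.4, "dy": 0, "dz": 0, "ax": 0, "ay": 0, "az": 0, "jaw": 1},
    {"dx": -0.4, "dy": 0, "dz": 0, "ax": 0, "ay": 0, "az": 0, "jaw": 1},
    {"dx": -0.4, "dy": 0, "dz": 0, "ax": 0, "ay": 0, "az": 0, "jaw": 1}
  ]
}}

```text
clock: 25.35
tcp_pos: [0.3989, -0.2042, 0.0657]
tcp_rot: [[0.0, 0.936, -0.351], [0.002, -0.351, -0.936], [-1.0, -0.0, -0.002]]
contact_force: [0.1, -0.2, -1.1]
finger_gap: 0.003
```

```bash
python3 - <<'E'
from h import *
to([.4,-.206,.0265],250)
snap('wrist','w22')
E
```

```text
t 25.35 pos [ 0.3989 -0.2042  0.0657] yaw -110.5 D [0.392 0.017 0.014] A [-0.003  -0.0006  0.0001] F [ 0.1 -0.2 -1.1] q6 70.7 gap 0.003
```

View pics/w22.png

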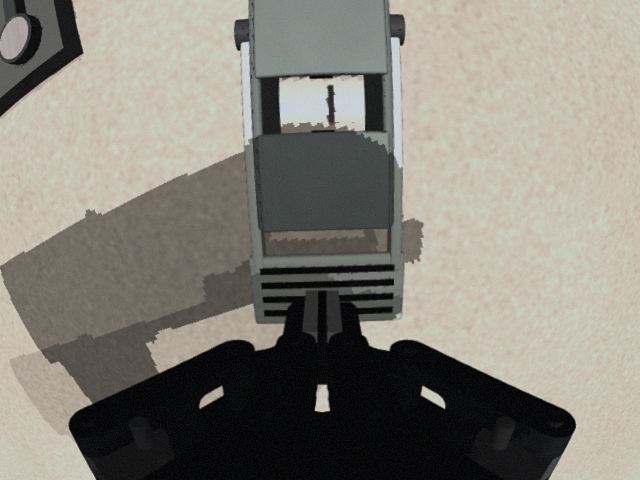

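The lever is back up and the wheel reads 1. Second press:

Call:
{"op": "step_arm", "data": {
  "moves": [
    {"dx": 0.1, "dy": 0.01, "dz": 0, "ax": 0, "ay": 0, "az": 0, "jaw": 1},
    {"dx": 0.2, "dy": 0.01, "dz": 0, "ax": 0, "ay": 0, "az": 0, "jaw": 1},
    {"dx": 0.3, "dy": 0.01, "dz": 0, "ax": 0, "ay": 0, "az": 0, "jaw": 1},
    {"dx": 0.4, "dy": 0.01, "dz": 0, "ax": 0, "ay": 0, "az": 0, "jaw": 1},
    {"dx": 0.4, "dy": 0.01, "dz": 0, "ax": 0, "ay": 0, "az": 0, "jaw": 1}
  ]
}}

```text
clock: 25.82
tcp_pos: [0.3995, -0.2046, 0.0251]
tcp_rot: [[-0.001, 0.937, -0.35], [0.001, -0.35, -0.937], [-1.0, -0.002, -0.001]]
contact_force: [-2.1, 2.3, 7.9]
finger_gap: -0.003
```

Call:
{"op": "step_arm", "data": {
  "moves": [
    {"dx": -0.15, "dy": 0, "dz": 0, "ax": 0, "ay": 0, "az": 0, "jaw": 1},
    {"dx": -0.3, "dy": 0, "dz": 0, "ax": 0, "ay": 0, "az": 0, "jaw": 1},
    {"dx": -0.4, "dy": 0, "dz": 0, "ax": 0, "ay": 0, "az": 0, "jaw": 1},
    {"dx": -0.4, "dy": 0, "dz": 0, "ax": 0, "ay": 0, "az": 0, "jaw": 1},
    {"dx": -0.4, "dy": 0, "dz": 0, "ax": 0, "ay": 0, "az": 0, "jaw": 1}
  ]
}}

```text
clock: 26.23
tcp_pos: [0.3993, -0.2044, 0.0642]
tcp_rot: [[-0.002, 0.937, -0.35], [0.002, -0.35, -0.937], [-1.0, -0.002, -0.001]]
contact_force: [0.8, 0.8, -0.9]
finger_gap: -0.004
```

```bash
python3 - <<'E'
from h import *
to([.4,-.206,.0265],250)
snap('wrist','w23')
E
```

```text
t 26.23 pos [ 0.3993 -0.2044  0.0642] yaw -110.5 D [0.377 0.013 0.013] A [-0.0028 -0.0003  0.0008] F [ 0.8  0.8 -0.9] q6 70.7 gap -0.004
```

View pics/w23.png

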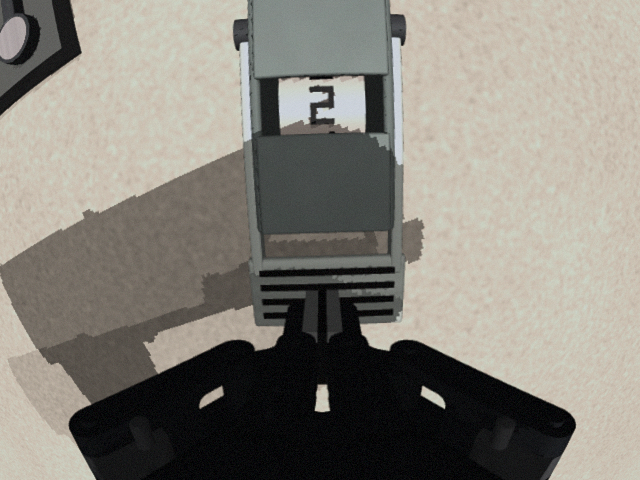

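The wheel reads 2. Third press:

Call:
{"op": "step_arm", "data": {
  "moves": [
    {"dx": 0.1, "dy": 0.01, "dz": 0, "ax": 0, "ay": 0, "az": 0, "jaw": 1},
    {"dx": 0.2, "dy": 0.01, "dz": 0, "ax": 0, "ay": 0, "az": 0, "jaw": 1},
    {"dx": 0.3, "dy": 0.01, "dz": 0, "ax": 0, "ay": 0, "az": 0, "jaw": 1},
    {"dx": 0.38, "dy": 0.01, "dz": 0, "ax": 0, "ay": 0, "az": 0, "jaw": 1},
    {"dx": 0.38, "dy": 0.01, "dz": 0, "ax": 0, "ay": 0, "az": 0, "jaw": 1}
  ]
}}

```text
clock: 26.7
tcp_pos: [0.3997, -0.2048, 0.0254]
tcp_rot: [[-0.004, 0.937, -0.35], [0.001, -0.35, -0.937], [-1.0, -0.004, 0.0]]
contact_force: [-0.2, 1.6, 4.8]
finger_gap: -0.003
```

Call:
{"op": "step_arm", "data": {
  "moves": [
    {"dx": -0.15, "dy": 0, "dz": 0, "ax": 0, "ay": 0, "az": 0, "jaw": 1},
    {"dx": -0.3, "dy": 0, "dz": 0, "ax": 0, "ay": 0, "az": 0, "jaw": 1},
    {"dx": -0.4, "dy": 0, "dz": 0, "ax": 0, "ay": 0, "az": 0, "jaw": 1},
    {"dx": -0.4, "dy": 0, "dz": 0, "ax": 0, "ay": 0, "az": 0, "jaw": 1},
    {"dx": -0.4, "dy": 0, "dz": 0, "ax": 0, "ay": 0, "az": 0, "jaw": 1}
  ]
}}

```text
clock: 27.12
tcp_pos: [0.3996, -0.2045, 0.0645]
tcp_rot: [[-0.004, 0.937, -0.35], [0.002, -0.35, -0.937], [-1.0, -0.005, -0.0]]
contact_force: [0.1, 1.0, 0.2]
finger_gap: 0.004
```

```bash
python3 - <<'E'
from h import *
to([.4,-.206,.0265],250)
snap('wrist','w24')
E
```

```text
t 27.12 pos [ 0.3996 -0.2045  0.0645] yaw -110.5 D [0.38  0.01  0.012] A [-0.0027 -0.0001  0.0015] F [0.1 1.  0.2] q6 70.8 gap 0.004
```

View pics/w24.png

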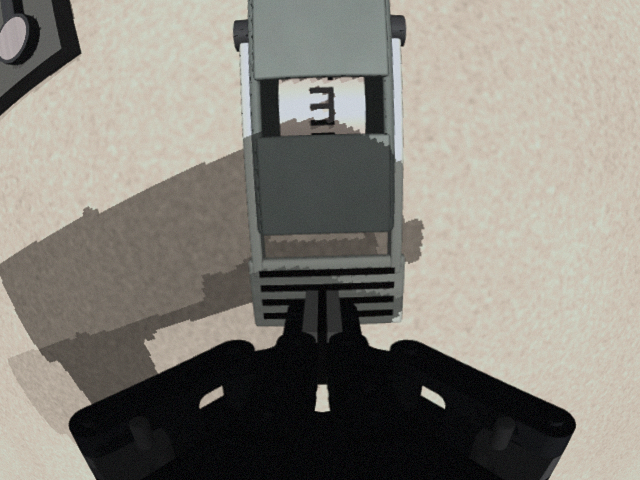

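The wheel reads 3. Fourth and last press:

Call:
{"op": "step_arm", "data": {
  "moves": [
    {"dx": 0.1, "dy": 0.01, "dz": 0, "ax": 0, "ay": 0, "az": 0, "jaw": 1},
    {"dx": 0.2, "dy": 0.01, "dz": 0, "ax": 0, "ay": 0, "az": 0, "jaw": 1},
    {"dx": 0.3, "dy": 0.01, "dz": 0, "ax": 0, "ay": 0, "az": 0, "jaw": 1},
    {"dx": 0.38, "dy": 0.01, "dz": 0, "ax": 0, "ay": 0, "az": 0, "jaw": 1},
    {"dx": 0.38, "dy": 0.01, "dz": 0, "ax": 0, "ay": 0, "az": 0, "jaw": 1}
  ]
}}

```text
clock: 27.58
tcp_pos: [0.3999, -0.2049, 0.0255]
tcp_rot: [[-0.006, 0.937, -0.35], [0.002, -0.35, -0.937], [-1.0, -0.006, 0.001]]
contact_force: [-0.3, 1.1, 5.0]
finger_gap: 0.004
```

Call:
{"op": "step_arm", "data": {
  "moves": [
    {"dx": -0.15, "dy": 0, "dz": 0, "ax": 0, "ay": 0, "az": 0, "jaw": 1},
    {"dx": -0.3, "dy": 0, "dz": 0, "ax": 0, "ay": 0, "az": 0, "jaw": 1},
    {"dx": -0.6, "dy": 0, "dz": 0, "ax": 0, "ay": 0, "az": 0, "jaw": 1},
    {"dx": -0.8, "dy": 0, "dz": 0, "ax": 0, "ay": 0, "az": 0, "jaw": 1},
    {"dx": -1, "dy": 0, "dz": 0, "ax": 0, "ay": 0, "az": 0, "jaw": 1}
  ]
}}

```text
clock: 28.0
tcp_pos: [0.3998, -0.2048, 0.125]
tcp_rot: [[-0.008, 0.937, -0.35], [0.002, -0.35, -0.937], [-1.0, -0.009, 0.001]]
contact_force: [0.3, -0.3, -0.3]
finger_gap: -0.005
```

```bash
python3 - <<'E'
from h import *
to([.599,-.352,.15],250)
snap('wrist','w25');snap('scene','s25')
E
```

```text
t 28.0 pos [ 0.3998 -0.2048  0.125 ] yaw -110.5 D [-0.27   2.378  0.683] A [-0.0026  0.0002  0.0027] F [ 0.3 -0.3 -0.3] q6 70.8 gap -0.005
```

View pics/w25.png

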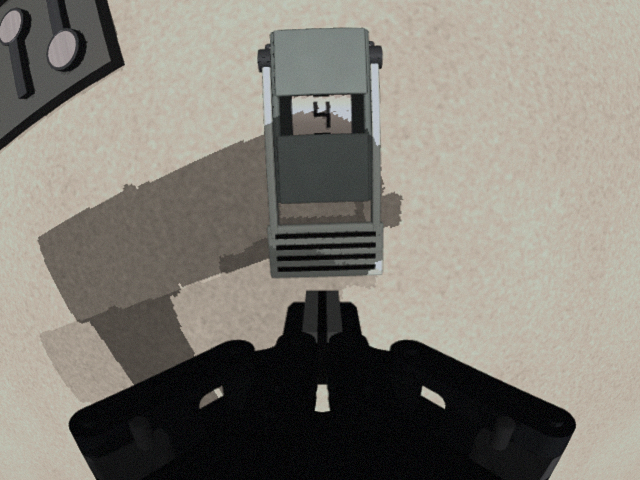

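View pics/s25.png

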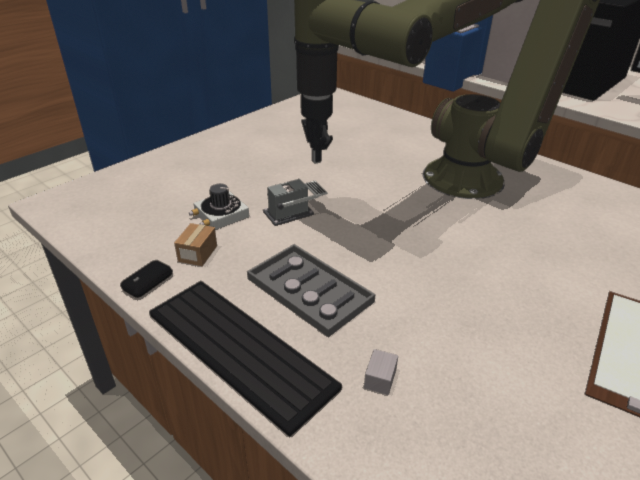

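The wheel reads 4 and the lever is up. The last turn takes the collar from 6 to 1, 2.0 rad counter-clockwise.

Call:
{"op": "step_arm", "data": {
  "moves": [
    {"dx": -0.2, "dy": 0.2, "dz": 0.1, "ax": 0.037, "ay": 0, "az": 0, "jaw": 1},
    {"dx": -0.3, "dy": 0.5, "dz": 0.2, "ax": 0.075, "ay": 0, "az": 0, "jaw": 1},
    {"dx": -0.4, "dy": 0.8, "dz": 0.3, "ax": 0.113, "ay": 0, "az": 0, "jaw": 1},
    {"dx": -0.4, "dy": 1, "dz": 0.3, "ax": 0.15, "ay": 0, "az": 0, "jaw": 1},
    {"dx": -0.4, "dy": 1, "dz": 0.3, "ax": 0.19, "ay": 0, "az": 0, "jaw": 0.5}
  ]
}}

```text
clock: 28.52
tcp_pos: [0.4861, -0.2693, 0.1638]
tcp_rot: [[-0.007, 0.573, -0.819], [0.002, -0.819, -0.573], [-1.0, -0.006, 0.005]]
contact_force: [-1.1, 1.0, -1.2]
finger_gap: 0.127
```

```bash
python3 - <<'E'
from h import *
to([.599,-.352,.15],180)
E
```

```text
t 28.52 pos [ 0.4861 -0.2693  0.1638] yaw -145.0 D [ 0.128  1.325 -0.452] A [0.1943 0.0021 0.0014] F [-1.1  1.  -1.2] q6 43.3 gap 0.127
```

Call:
{"op": "step_arm", "data": {
  "moves": [
    {"dx": 0, "dy": 0.3, "dz": -0.1, "ax": 0.037, "ay": 0, "az": 0, "jaw": 0},
    {"dx": 0, "dy": 0.6, "dz": -0.2, "ax": 0.075, "ay": 0, "az": 0, "jaw": 0},
    {"dx": 0, "dy": 0.9, "dz": -0.3, "ax": 0.113, "ay": 0, "az": 0, "jaw": 0},
    {"dx": 0, "dy": 1, "dz": -0.4, "ax": 0.15, "ay": 0, "az": 0, "jaw": 0},
    {"dx": 0, "dy": 1, "dz": -0.45, "ax": 0.19, "ay": 0.002, "az": 0, "jaw": 0}
  ]
}}

```text
clock: 28.93
tcp_pos: [0.5808, -0.3261, 0.1579]
tcp_rot: [[-0.008, 0.007, -1.0], [0.006, -1.0, -0.007], [-1.0, -0.006, 0.008]]
contact_force: [-0.8, 0.2, -0.2]
finger_gap: 0.848
```

```bash
python3 - <<'E'
from h import *
to([.599,-.352,.115],180)
E
```

```text
t 28.93 pos [ 0.5808 -0.3261  0.1579] yaw -179.6 D [ 0.425  0.263 -0.184] A [0.0023 0.0025 0.002 ] F [-0.8  0.2 -0.2] q6 12.7 gap 0.848
```

Call:
{"op": "step_arm", "data": {
  "moves": [
    {"dx": 0.1, "dy": 0.26, "dz": -0.18, "ax": 0, "ay": 0.002, "az": 0.002, "jaw": 0},
    {"dx": 0.3, "dy": 0.26, "dz": -0.18, "ax": 0, "ay": 0.002, "az": 0.002, "jaw": 0},
    {"dx": 0.42, "dy": 0.26, "dz": -0.18, "ax": 0, "ay": 0.002, "az": 0.002, "jaw": 0},
    {"dx": 0.42, "dy": 0.26, "dz": -0.18, "ax": 0, "ay": 0.002, "az": 0.002, "jaw": 0}
  ]
}}

```text
clock: 29.27
tcp_pos: [0.5963, -0.3505, 0.1089]
tcp_rot: [[-0.01, 0.007, -1.0], [0.004, -1.0, -0.007], [-1.0, -0.004, 0.01]]
contact_force: [-0.5, 0.2, -1.4]
finger_gap: 1.003
```

```bash
python3 - <<'E'
from h import *
to([.599,-.352,.042],180)
E
```

```text
t 29.27 pos [ 0.5963 -0.3505  0.1089] yaw -179.6 D [ 0.668  0.019 -0.034] A [0.0022 0.0032 0.0014] F [-0.5  0.2 -1.4] q6 14.4 gap 1.003
```

Call:
{"op": "step_arm", "data": {
  "moves": [
    {"dx": 0.25, "dy": 0.01, "dz": -0.03, "ax": 0, "ay": 0.003, "az": 0.001, "jaw": 0},
    {"dx": 0.5, "dy": 0.01, "dz": -0.03, "ax": 0, "ay": 0.003, "az": 0.001, "jaw": 0},
    {"dx": 0.66, "dy": 0.01, "dz": -0.03, "ax": 0, "ay": 0.003, "az": 0.001, "jaw": 0},
    {"dx": 0.66, "dy": 0.01, "dz": -0.03, "ax": 0, "ay": 0.003, "az": 0.001, "jaw": 0}
  ]
}}

```text
clock: 29.6
tcp_pos: [0.5962, -0.3495, 0.0386]
tcp_rot: [[-0.007, 0.007, -1.0], [0.005, -1.0, -0.007], [-1.0, -0.005, 0.007]]
contact_force: [-0.3, 0.4, -1.3]
finger_gap: 1.0
```

Call:
{"op": "step_arm", "data": {
  "moves": [
    {"dx": 0, "dy": 0, "dz": 0, "ax": 0, "ay": 0, "az": 0, "jaw": 1},
    {"dx": 0, "dy": 0, "dz": 0, "ax": 0, "ay": 0, "az": 0, "jaw": 1},
    {"dx": 0, "dy": 0, "dz": 0, "ax": 0, "ay": 0, "az": 0, "jaw": 1},
    {"dx": 0, "dy": 0, "dz": 0, "ax": 0, "ay": 0, "az": 0, "jaw": 1},
    {"dx": 0, "dy": 0, "dz": 0, "ax": 0, "ay": 0, "az": 0, "jaw": 1}
  ],
  "squeeze": 60
}}

```text
clock: 30.02
tcp_pos: [0.5987, -0.3498, 0.0416]
tcp_rot: [[-0.0, 0.008, -1.0], [0.002, -1.0, -0.008], [-1.0, -0.003, 0.0]]
contact_force: [5.6, 1.0, 1.9]
finger_gap: 0.524
```

```bash
python3 - <<'E'
from h import *
to([.5995,-.352,.042],180)
print(yaw()+114.6)
E
```

```text
t 30.02 pos [ 0.5987 -0.3498  0.0416] yaw -179.6 D [-0.004  0.022 -0.008] A [0.0025 0.0001 0.0008] F [5.6 1.  1.9] q6 14.4 gap 0.524
-64.95408585710481
```

Call:
{"op": "step_arm", "data": {
  "moves": [
    {"dx": 0, "dy": 0.01, "dz": 0, "ax": -0.035, "ay": 0, "az": 0, "jaw": 1},
    {"dx": 0, "dy": 0.01, "dz": 0, "ax": -0.07, "ay": 0, "az": 0, "jaw": 1},
    {"dx": 0, "dy": 0.01, "dz": 0, "ax": -0.105, "ay": 0, "az": 0, "jaw": 1},
    {"dx": 0, "dy": 0.01, "dz": 0, "ax": -0.14, "ay": 0, "az": 0, "jaw": 1},
    {"dx": 0, "dy": 0.01, "dz": 0, "ax": -0.17, "ay": 0, "az": 0, "jaw": 1}
  ]
}}

```text
clock: 30.43
tcp_pos: [0.5971, -0.3506, 0.0416]
tcp_rot: [[-0.004, 0.519, -0.855], [0.004, -0.855, -0.519], [-1.0, -0.005, 0.001]]
contact_force: [-5.0, 3.1, 3.0]
finger_gap: 0.523
```

```bash
python3 - <<'E'
from h import *
to([.5995,-.352,.042],-65)
E
```

```text
t 30.43 pos [ 0.5971 -0.3506  0.0416] yaw -148.7 D [-0.004  0.024 -0.014] A [-0.4652 -0.0008  0.0016] F [-5.   3.1  3. ] q6 45.3 gap 0.523
```

Call:
{"op": "step_arm", "data": {
  "moves": [
    {"dx": 0, "dy": 0.02, "dz": -0.01, "ax": -0.035, "ay": 0, "az": 0, "jaw": 1},
    {"dx": 0, "dy": 0.02, "dz": -0.01, "ax": -0.07, "ay": 0, "az": 0, "jaw": 1},
    {"dx": 0, "dy": 0.02, "dz": -0.01, "ax": -0.105, "ay": 0, "az": 0, "jaw": 1},
    {"dx": 0, "dy": 0.02, "dz": -0.01, "ax": -0.14, "ay": 0, "az": 0, "jaw": 1},
    {"dx": 0, "dy": 0.02, "dz": -0.01, "ax": -0.17, "ay": 0, "az": 0, "jaw": 1}
  ]
}}

```text
clock: 30.85
tcp_pos: [0.596, -0.3515, 0.0416]
tcp_rot: [[-0.01, 0.884, -0.468], [0.005, -0.468, -0.884], [-1.0, -0.012, 0.0]]
contact_force: [-11.0, 2.0, 0.9]
finger_gap: 0.526
```

```bash
python3 - <<'E'
from h import *
to([.5995,-.352,.042],-65)
E
```

```text
t 30.85 pos [ 0.596  -0.3515  0.0416] yaw -117.9 D [-0.004  0.033 -0.012] A [-0.2937 -0.0016  0.0034] F [-11.    2.    0.9] q6 76.3 gap 0.526
```

Call:
{"op": "step_arm", "data": {
  "moves": [
    {"dx": 0, "dy": 0.02, "dz": -0.01, "ax": -0.035, "ay": 0, "az": 0, "jaw": 1},
    {"dx": 0, "dy": 0.02, "dz": -0.01, "ax": -0.07, "ay": 0, "az": 0.002, "jaw": 1},
    {"dx": 0, "dy": 0.02, "dz": -0.01, "ax": -0.105, "ay": 0, "az": 0.002, "jaw": 1},
    {"dx": 0, "dy": 0.02, "dz": -0.01, "ax": -0.14, "ay": 0, "az": 0.003, "jaw": 1},
    {"dx": 0, "dy": 0.02, "dz": -0.01, "ax": -0.17, "ay": 0, "az": 0.003, "jaw": 1}
  ]
}}

```text
clock: 31.27
tcp_pos: [0.5957, -0.3532, 0.0416]
tcp_rot: [[-0.006, 0.999, 0.052], [0.002, 0.052, -0.999], [-1.0, -0.006, -0.002]]
contact_force: [-6.4, -6.0, -3.3]
finger_gap: 0.524
```

```bash
python3 - <<'E'
from h import *
to([.5995,-.352,.042],-65)
d=snap('side','d26');cv2.imwrite('pics/z26.png',cv2.resize(d['frame'][300:420,360:480,::-1],(480,480),interpolation=cv2.INTER_CUBIC))
E
```

```text
t 31.27 pos [ 0.5957 -0.3532  0.0416] yaw -87.0 D [-0.004  0.039 -0.01 ] A [-0.1225 -0.001   0.0017] F [-6.4 -6.  -3.3] q6 107.2 gap 0.524
```

View pics/z26.png

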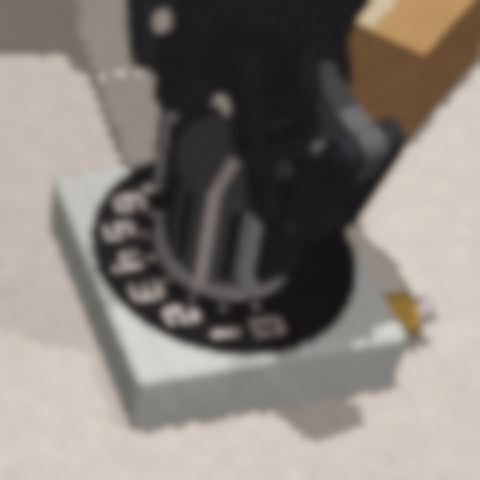

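The line is at 2, as expected. The remaining 22° takes it to 1.

Call:
{"op": "step_arm", "data": {
  "moves": [
    {"dx": 0, "dy": 0.02, "dz": -0.01, "ax": -0.035, "ay": 0, "az": 0, "jaw": 1},
    {"dx": 0, "dy": 0.02, "dz": -0.01, "ax": -0.07, "ay": 0, "az": 0, "jaw": 1},
    {"dx": 0, "dy": 0.02, "dz": -0.01, "ax": -0.105, "ay": 0, "az": 0, "jaw": 1},
    {"dx": 0, "dy": 0.02, "dz": -0.01, "ax": -0.122, "ay": 0, "az": 0.001, "jaw": 1},
    {"dx": 0, "dy": 0.02, "dz": -0.01, "ax": -0.122, "ay": 0, "az": 0.001, "jaw": 1}
  ]
}}

```text
clock: 31.73
tcp_pos: [0.5956, -0.3544, 0.0418]
tcp_rot: [[-0.006, 0.904, 0.427], [0.0, 0.427, -0.904], [-1.0, -0.005, -0.003]]
contact_force: [-4.6, -7.7, -3.9]
finger_gap: 0.527
```

```bash
python3 - <<'E'
from h import *
to([.5995,-.352,.042],-65)
d=snap('side','d27');cv2.imwrite('pics/z27.png',cv2.resize(d['frame'][300:420,360:480,::-1],(480,480),interpolation=cv2.INTER_CUBIC))
E
```

```text
t 31.73 pos [ 0.5956 -0.3544  0.0418] yaw -64.7 D [-0.003  0.045 -0.006] A [ 0.0016 -0.0009  0.0016] F [-4.6 -7.7 -3.9] q6 129.5 gap 0.527
```

View pics/z27.png

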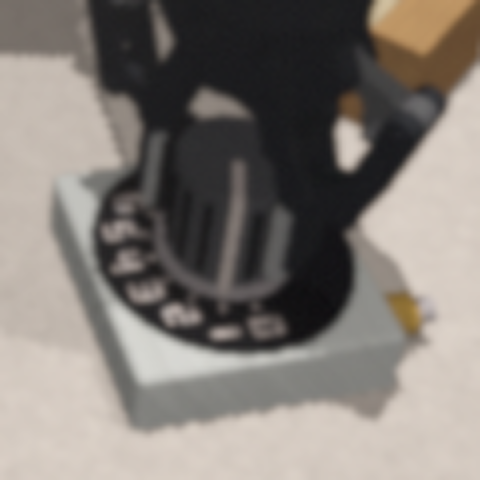

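The line is on 1. I'll release and withdraw.

Call:
{"op": "step_arm", "data": {
  "moves": [
    {"dx": 0, "dy": 0, "dz": 0, "ax": 0, "ay": 0, "az": 0, "jaw": 0},
    {"dx": 0, "dy": 0, "dz": 0, "ax": 0, "ay": 0, "az": 0, "jaw": 0},
    {"dx": 0, "dy": 0, "dz": 0, "ax": 0, "ay": 0, "az": 0, "jaw": 0},
    {"dx": 0, "dy": 0, "dz": 0, "ax": 0, "ay": 0, "az": 0, "jaw": 0},
    {"dx": -0.1, "dy": 0, "dz": 0, "ax": 0, "ay": 0, "az": 0, "jaw": 0}
  ]
}}

```text
clock: 32.2
tcp_pos: [0.595, -0.3535, 0.0501]
tcp_rot: [[-0.009, 0.905, 0.425], [0.002, 0.425, -0.905], [-1.0, -0.007, -0.006]]
contact_force: [-0.2, 0.0, -0.9]
finger_gap: 0.999
```

Call:
{"op": "step_arm", "data": {
  "moves": [
    {"dx": -0.3, "dy": 0, "dz": 0, "ax": 0, "ay": 0, "az": 0, "jaw": 0},
    {"dx": -0.6, "dy": 0, "dz": 0, "ax": 0.035, "ay": 0, "az": 0, "jaw": 0},
    {"dx": -0.9, "dy": -0.1, "dz": -0.2, "ax": 0.07, "ay": 0, "az": 0, "jaw": 0},
    {"dx": -1, "dy": -0.3, "dz": -0.4, "ax": 0.1, "ay": 0, "az": 0, "jaw": 0},
    {"dx": -1, "dy": -0.5, "dz": -0.6, "ax": 0.13, "ay": 0, "az": 0, "jaw": 0}
  ]
}}

```text
clock: 32.62
tcp_pos: [0.5262, -0.3209, 0.1561]
tcp_rot: [[-0.002, 1.0, 0.027], [-0.001, 0.027, -1.0], [-1.0, -0.002, 0.001]]
contact_force: [-0.7, -0.6, 0.5]
finger_gap: 1.003
```

Call:
{"op": "step_arm", "data": {
  "moves": [
    {"dx": -0.3, "dy": -0.2, "dz": -0.2, "ax": 0.035, "ay": 0, "az": 0, "jaw": 0},
    {"dx": -0.6, "dy": -0.4, "dz": -0.4, "ax": 0.07, "ay": 0, "az": 0, "jaw": 0},
    {"dx": -0.8, "dy": -0.4, "dz": -0.4, "ax": 0.1, "ay": 0, "az": 0, "jaw": 0},
    {"dx": -0.8, "dy": -0.4, "dz": -0.4, "ax": 0.14, "ay": 0, "az": 0, "jaw": 0},
    {"dx": -0.8, "dy": -0.4, "dz": -0.4, "ax": 0.17, "ay": 0, "az": 0, "jaw": 0}
  ]
}}

```text
clock: 33.03
tcp_pos: [0.4858, -0.2816, 0.2404]
tcp_rot: [[0.005, 0.872, -0.49], [-0.003, -0.49, -0.872], [-1.0, 0.005, -0.0]]
contact_force: [0.6, -0.2, -1.2]
finger_gap: 1.002
```

```bash
python3 - <<'E'
from h import *
to([.5995,-.352,.042],-65)
d=snap('side','d28');snap('scene','s28');snap('wrist','w28')
cv2.imwrite('pics/z28.png',cv2.resize(d['frame'][180:420,240:480,::-1],(600,600),interpolation=cv2.INTER_CUBIC))
E
```

```text
t 33.03 pos [ 0.4858 -0.2816  0.2404] yaw -119.3 D [1.991 1.325 0.057] A [-0.3019  0.0008 -0.0016] F [ 0.6 -0.2 -1.2] q6 70.2 gap 1.002
```

View pics/z28.png

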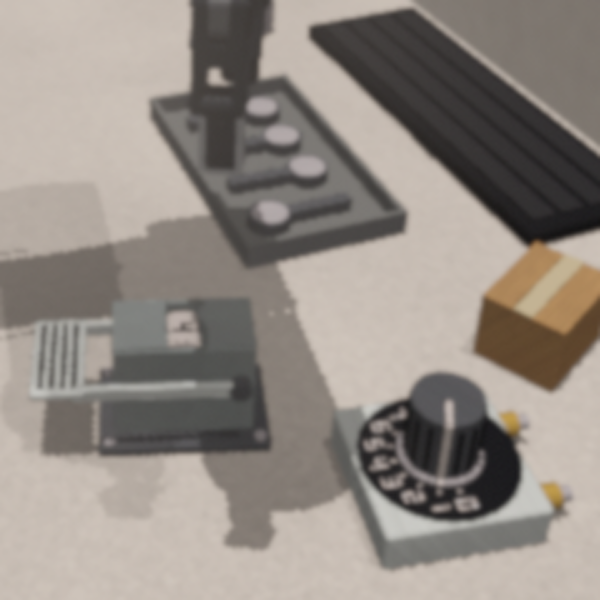

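View pics/w28.png

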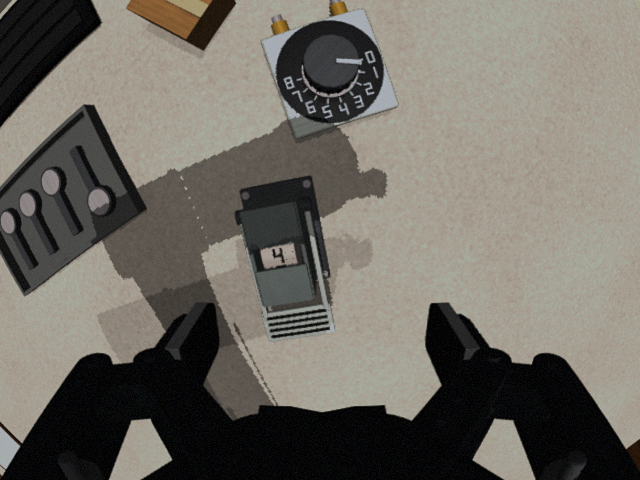

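View pics/s28.png

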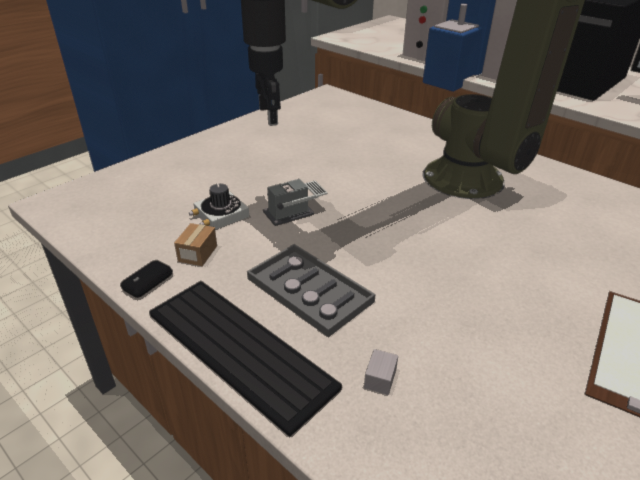

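```bash
python3 - <<'E'
from h import *
w=np.load('pics/w28.npz');f=w['frame']
hsv=cv2.cvtColor(f,cv2.COLOR_RGB2HSV)
sub=f[50:75,328:366].min(2)>150
ys,xs=np.nonzero(sub);xs=xs+328;ys=ys+50
P=np.array([onz(w,x,y,.076,True)[:2] for x,y in zip(xs,ys)]);m=P.mean(0);u,s,v=np.linalg.svd(P-m);d=v[0];c=np.array([.5993,-.3523]); d=d*np.sign(d@(m-c))
print(len(xs),m,s,np.degrees(np.arctan2(d[1],d[0]))%360,np.degrees(np.arctan2(*(m-c)[::-1]))%360,'want 239.3 (1); 0 is 262, 2 is 216')
E
python3 - <<'E'
import numpy as np,cv2
f=np.load('pics/w28.npz')['frame']
cv2.imwrite('pics/z29.png',cv2.resize(f[0:150,250:410,::-1],None,fx=4,fy=4,interpolation=cv2.INTER_CUBIC))
E
```

```text
84 [ 0.59300292 -0.3652684 ] [0.05136728 0.01500241] 233.44577578413958 244.10010665272432 want 239.3 (1); 0 is 262, 2 is 216
```

View pics/z29.png

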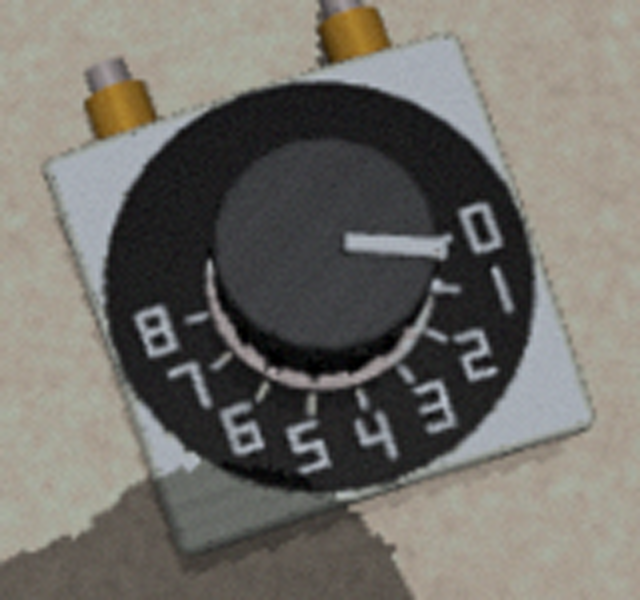

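Allowing for parallax, the line runs parallel to tick 1 (about 1–2° in the image, against −20° for tick 0), so the collar is on 1. The robot is clear of everything. Handing in.

```bash
python3 - <<'E'
from h import *
s=np.load('pics/s28.npz')['frame'].astype(int);s0=np.load('pics/scene0.npz')['frame'].astype(int)
for n,(a,b,c,d) in dict(carton=(222,268,172,220),std=(345,395,360,402)).items(): print(n,abs(s-s0)[a:b,c:d].mean().round(2))
print(arm.finish_job())
E
```

```text
carton 7.74
std 9.43
the job is handed in; nothing more can be done
None
```

```bash
python3 - <<'E'
import numpy as np,cv2
s=np.load('pics/s28.npz')['frame'];s0=np.load('pics/scene0.npz')['frame']
g=lambda x:np.float32(cv2.cvtColor(x,cv2.COLOR_RGB2GRAY))
for n,(a,b,c,d) in dict(carton=(215,275,165,225),std=(340,400,355,410),ctrl=(400,450,420,480),keyb=(300,400,160,330)).items():
    print(n,np.abs(g(s)-g(s0))[a:b,c:d].mean().round(2),cv2.phaseCorrelate(g(s0)[a:b,c:d].copy(),g(s)[a:b,c:d].copy()))
E
```

```text
carton 8.86 ((-0.01516595831316181, -0.004735224197851551), 1.0068334016535017)
std 10.23 ((0.04930210172278038, 0.025152475370493477), 1.0019084590011174)
ctrl 11.51 ((-0.03358509413739341, -0.012402451146645177), 0.9687679090499878)
keyb 5.82 ((0.052515297762212754, -0.0753764395565284), 0.8595004405975342)
```

The job is done and handed in at about 33 s; the hand-in gives no verdict. I turned the collar from 2 to 6 and laid the four samples I found flat in the tray. I then pressed the lever four times and turned the collar back to 1.

**Last checks:**
- **Samples:** the scene and wrist views show four samples in the tray, flat and apart, with no fifth on the bench.
- **Counter:** the wheel reads 4 and the lever is up.
- **Collar:** the white line runs parallel to tick 1. My numeric angles bracketed it, 233° and 244° against 239° wanted, so the figure rests on the pictures.
- **Bystanders:** the carton and the steel block shifted less than 0.1 pixel between the first and last scene pictures. A plain pixel difference first looked high, but an empty patch of bench differed just as much, so that was lighting. I ran the shift comparison after handing in, on stored pictures.

**Disagreements:** heights from the scene and side cameras came out about 4 mm low, and a wrist pair about 8 mm low. I set the grip heights from the stated sizes and the arm's readings instead. I noticed no knock or grip slip.

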